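# Daily check of a clinic's test reader with depth-gauge blades

## Robot

A 6-joint arm with a two-finger parallel gripper is mounted at the origin on the work surface. World frame = base frame: x ahead of the robot, y to its left, z up, the work surface at z = 0. Lengths are in mm, angles in degrees, forces in N, time in s.
With the tool pointing down it reaches from about 300 to 875 mm from the base axis. Payload 6.4 kg.
Tool frame: the origin (TCP) lies between the finger pads; the fingertips stand 22 mm ahead of it and the grasp point (between the pads) lies 3 mm ahead of it; z points along the fingers, y is the direction in which the jaws open and shut (so a half turn about z gives the same grasp; the last joint's range is limited). The gripper opens to 88 mm and grips with 3 to 60 N. Pads are 18 mm wide; open, the fingers measure 123 mm over their backs; the gripper's body (75 mm by 187 mm) begins 45 mm behind the grasp point.
Start: joints at [61.576, 10.359, 92.074, -0, 77.567, -11.82], TCP at [164.3, 551.041, 260.714] pointing down, gripper open.
Joint ranges: [-171.53, 171.53], [-51.25, 118.39], [17.06, 147.69], [-65.23, 245.23], [0, 150.52], [-178.68, 178.68]. Speed limits (degrees/s): [147.25, 147.25, 172.46, 180, 180, 180].

## Interface

Orientations are given as a 3x3 rotation matrix whose columns are the frame's x, y, z axes.
In Python, from bench import robot gives the robot as it stands. The module is installed in compiled form; this text tells all that it offers.
- The arm moves only by the shell command python3 -m handwheel 'ROWS' [FORCE]. ROWS is JSON, a list of rows, each an object of numbers: "tx", "ty", "tz": the shift along the world's x, y, z in mm; "wx", "wy", "wz": the turn, a rotation vector about the world's x, y, z in rad; "claw": the opening, from -1 (shut) to 1 (fully open). In form: [{"tx": .., "ty": .., "tz": .., "wx": .., "wy": .., "wz": .., "claw": ..}, ...]. A call has 1 to 20 rows; each row is the pose to reach, as a shift and turn from the pose commanded when the call began; what a row does not reach only later rows make up. A row lasts 1/12 s, in which the tool goes at most 41.7 mm and 7.16 degrees, less where a joint would pass 70% of its speed; a pose out of reach is approached as far as the arm can. A call with a gripper value outside its range is refused whole. The fingers move at their own pace and stop on an object; FORCE is the grip in N (left out, the last holds). Time passes only in rows, so rows that repeat a pose let the fingers close. It gives the time, the measured TCP pose, the force and the opening at its end, in the units of the state.
- robot.read_state(): the state, without advancing time (a new reading comes with each control period).
- robot.read_camera(name): name is "scene" or "top" or "wrist"; returns the picture (400x640x3 uint8, red, green, blue); there is no depth.
- robot.camera_params(name): a dict with "fx", "fy", "cx", "cy" (pixels), "eye" and "orientation" of the camera in the world; the wrist camera has in their place "mount" (4x4, takes a point from camera to tool coordinates, whose origin is the TCP and whose axes are the flange's). Camera axes: x right, y up, looking along -z (the intrinsics and any distortion apply to the point x, -y, -z); pixel columns grow to the right and rows downward; lengths in mm; the calibration is good to about 2 mm. A picture is of the moment at which its call begins: read the wrist's pose just before it. camera_params takes no time and is no camera call.
- robot.close_job(): hands the job in, once; it reports no verdict.
The state is a dict: "time_s": time; "joints": joint angles; "qvel": joint speeds; "joint_torque": joint torques, N m; "position": TCP position; "ee_rot": TCP orientation; "ft_force": force on the tool from outside, world axes, zero at the start; "wrist_torque": the same for the moment, N m; "finger_gap": opening from 0.0 (shut) to 1.0 (fully open).
Only numpy, scipy, OpenCV 4.12 (cv2) and the standard library are available. Lean on these libraries where they do the work, as an engineer would, in place of code of your own. Each camera call takes 0.05 s, during which the arm holds its last target.

## Task

Do the daily check of the test reader: park its read head fully at the home end (yellow band) and push each check blade on the desk, lying flat and tip first, into the port marked with its own colour until its white depth line is level with the port's mouth, no deeper. With all the blades at their lines, slide the read head fully to the far end (black band), then fully back home; after that draw the blades out and put them away lying flat, ribs up, side by side on the floor of the grey tray. Leave the oximeter and the pen lying where they are.

Things in the scene. Friction and masses are not known exactly. Their poses are not given: they have to be found in the camera images.
- reader: White desktop test reader, fixed, 250 mm wide, yaw varies. Origin: mid-width, at desk level; +x points away from the robot into the ports, +y to the yellow (home) end. Grey apron, 6 mm high, from x=-160 to -60 mm; then the white hood (x=-60 to 100 mm, top at 55 mm) with three ports in its front at y=-72, 0, 72 mm. Thin white guide lines lead to each.
- head (a joint): Read head: grey 56 mm block sliding on rails on the reader's hood, along the reader's y. 0 m = fully at the home end (yellow band, reader's +y), 0.160 m = fully at the far end (black band, reader's -y). Stays where left; about 1.2 N of friction; starts somewhere between.
- head_grip (a point): Centre of the black upright grip fin on the read head: 34 mm along the reader's x, 12 mm thick along its y, 40 mm tall. This point is 100 mm above the desk, at reader x=+15 mm, y = +80 mm minus the joint value; fin top 120 mm above the desk.
- tray: Fixed grey shallow storage tray, inside 145 mm (its x) by 185 mm (its y); floor 3 mm thick, walls 5 mm thick, wall tops 11 mm above the desk. Origin: centre, at desk level. Yaw varies.
- port_blue: Thin blue plate (26 x 36 mm) on the hood, marking the blue blade's port (which port varies). Origin: at mid-width of that port, on its mouth's plane, 55 mm above the desk, 49 mm above the port floor (level with the apron); axes as the reader's, +x into the port. The port is a slot 36 mm wide, 10 mm high, 70 mm deep: deeper than the blade should go.
- port_green: Thin green plate (26 x 36 mm) on the hood, marking the green blade's port (which port varies). Origin: at mid-width of that port, on its mouth's plane, 55 mm above the desk, 49 mm above the port floor (level with the apron); axes as the reader's, +x into the port. The port is a slot 36 mm wide, 10 mm high, 70 mm deep: deeper than the blade should go.
- port_red: Thin red plate (26 x 36 mm) on the hood, marking the red blade's port (which port varies). Origin: at mid-width of that port, on its mouth's plane, 55 mm above the desk, 49 mm above the port floor (level with the apron); axes as the reader's, +x into the port. The port is a slot 36 mm wide, 10 mm high, 70 mm deep: deeper than the blade should go.
- blue_grip (a point): Blue check blade (may be absent): plate 120 x 30 x 5 mm, about 50 g, lying flat, an upright grip rib on its tail half. Point: the rib's centre, 25 mm above the underside; rib 32 mm along the blade (x), 12 mm thick (y), from 5 to 45 mm above the underside. Axes: +x to the tip, z up. The tip is 100 mm ahead (+x) of this point, the tail end 20 mm behind.
- blue_line (a point): Point on the blue blade below its white depth line (3 mm wide, across the blade, 50 mm back from the tip), at mid-width, on the underside; 50 mm ahead (+x) of the rib's centre. Axes as the blade's.
- green_grip (a point): Green check blade (may be absent): plate 120 x 30 x 5 mm, about 50 g, lying flat, an upright grip rib on its tail half. Point: the rib's centre, 25 mm above the underside; rib 32 mm along the blade (x), 12 mm thick (y), from 5 to 45 mm above the underside. Axes: +x to the tip, z up. The tip is 100 mm ahead (+x) of this point, the tail end 20 mm behind.
- green_line (a point): Point on the green blade below its white depth line (3 mm wide, across the blade, 50 mm back from the tip), at mid-width, on the underside; 50 mm ahead (+x) of the rib's centre. Axes as the blade's.
- red_grip (a point): Red check blade (may be absent): plate 120 x 30 x 5 mm, about 50 g, lying flat, an upright grip rib on its tail half. Point: the rib's centre, 25 mm above the underside; rib 32 mm along the blade (x), 12 mm thick (y), from 5 to 45 mm above the underside. Axes: +x to the tip, z up. The tip is 100 mm ahead (+x) of this point, the tail end 20 mm behind.
- red_line (a point): Point on the red blade below its white depth line (3 mm wide, across the blade, 50 mm back from the tip), at mid-width, on the underside; 50 mm ahead (+x) of the rib's centre. Axes as the blade's.
- oximeter_mid (a point): Bystander: dark finger-clip oximeter, 60 x 34 x 27 mm; point at its centre.
- pen_mid (a point): Bystander: white and blue pen, 150 mm long, lying; point at mid-length.
There are look-alikes about, which are no part of the job. What is meant by the part that bears blue_grip is not orange or pink, and is the smaller of those in its own colour.

How it is judged (in metres and radians):
On the way, in this order (a step that is already met when the one before it is completed fails the run):
1. the read head is home and every blade present is in the port of its colour, its depth line within 4 mm of the mouth (value of joint head below 0.008 m and x of blue_line in the frame of port_blue between -0.004 and 0.004 m and y of blue_line in the frame of port_blue between -0.008 and 0.008 m and z of blue_line in the frame of port_blue below -0.043 m and angle between the x axis of blue_line and the x axis of port_blue, either way round below 0.2 rad and angle between each of blue_line, green_line, red_line's own z axis and vertical below 0.12 rad and x of green_line in the frame of port_green between -0.004 and 0.004 m and y of green_line in the frame of port_green between -0.008 and 0.008 m and z of green_line in the frame of port_green below -0.043 m and angle between the x axis of green_line and the x axis of port_green, either way round below 0.2 rad and x of red_line in the frame of port_red between -0.004 and 0.004 m and y of red_line in the frame of port_red between -0.008 and 0.008 m and z of red_line in the frame of port_red below -0.043 m and angle between the x axis of red_line and the x axis of port_red, either way round below 0.2 rad), for 0.3 s.
2. the read head is fully at the far end while every blade is still at its line (4 mm) (value of joint head above 0.152 m and x of blue_line in the frame of port_blue between -0.004 and 0.004 m and y of blue_line in the frame of port_blue between -0.008 and 0.008 m and z of blue_line in the frame of port_blue below -0.043 m and angle between the x axis of blue_line and the x axis of port_blue, either way round below 0.2 rad and angle between each of blue_line, green_line, red_line's own z axis and vertical below 0.12 rad and x of green_line in the frame of port_green between -0.004 and 0.004 m and y of green_line in the frame of port_green between -0.008 and 0.008 m and z of green_line in the frame of port_green below -0.043 m and angle between the x axis of green_line and the x axis of port_green, either way round below 0.2 rad and x of red_line in the frame of port_red between -0.004 and 0.004 m and y of red_line in the frame of port_red between -0.008 and 0.008 m and z of red_line in the frame of port_red below -0.043 m and angle between the x axis of red_line and the x axis of port_red, either way round below 0.2 rad), for 0.2 s.
3. the read head is back home (value of joint head below 0.008 m), for 0.2 s.
At the end, for the whole second after the job is handed in: The read head is within 8 mm of its home stop, and every blade present lies flat on the tray's floor, inside its walls (not on a wall or on another blade), released (value of joint head below 0.008 m and x of blue_line in the frame of tray between -0.073 and 0.073 m and y of blue_line in the frame of tray between -0.093 and 0.093 m and x of blue_grip in the frame of tray between -0.073 and 0.073 m and y of blue_grip in the frame of tray between -0.093 and 0.093 m and z of each of blue_line, green_line, red_line in the frame of tray below 0.007 m and z of each of blue_grip, green_grip, red_grip in the frame of tray below 0.033 m and angle between each of blue_grip, green_grip, red_grip's own z axis and vertical below 0.1 rad and x of green_line in the frame of tray between -0.073 and 0.073 m and y of green_line in the frame of tray between -0.093 and 0.093 m and x of green_grip in the frame of tray between -0.073 and 0.073 m and y of green_grip in the frame of tray between -0.093 and 0.093 m and x of red_line in the frame of tray between -0.073 and 0.073 m and y of red_line in the frame of tray between -0.093 and 0.093 m and x of red_grip in the frame of tray between -0.073 and 0.073 m and y of red_grip in the frame of tray between -0.093 and 0.093 m); the robot touches nothing.
It fails at once if the oximeter or the pen is moved by more than 60 mm (distance of any of oximeter_mid, pen_mid from where it was at the start of the episode above 0.06 m).
Of blade_blue, blade_green, blade_red only 2 to 3 are there at a start; the rules pass over those that are not, and their reading is None.
At some moment in a run one of blade_blue, blade_green, blade_red may be knocked a few centimetres aside while the robot is not near it.
Once in a run the grip may slacken for a moment while it holds something.
It also fails if it takes over 210 s, if anything falls off the work surface, if the arm or the gripper's body presses on something with over 40 N, if the wrist force passes 120 N, or if a joint passes its speed limit or range.

## Working session

There is one attempt and no reset: what is moved stays moved. The work goes in short steps, Python scripts to look and compute and a shell command to move; the robot and the scene stay as the last step left them, time stands still between calls to the robot, and variables do not carry over. Pictures are saved under pics/ and viewed, and the job is handed in when it is done.

```bash
mkdir -p pics; python3 - <<'E'
from bench import robot
import cv2
s=robot.read_state();print(s)
for n in ["scene","top","wrist"]:
    im=robot.read_camera(n);cv2.imwrite(f"pics/{n}0.png",im[:,:,::-1]);print(n,robot.camera_params(n))
E
```

```text
{'time_s': 0.0, 'joints': array([ 6.15756693e+01,  1.04011121e+01,  9.21305524e+01, -1.74861030e-04,
        7.75650938e+01, -1.18200533e+01]), 'qvel': array([ 0.02040279, -0.0142299 , -0.03534588, -0.07887196,  0.05745626,
        0.08183707]), 'joint_torque': array([ 6.56146294e-04, -4.33849919e+01, -3.41861022e+01,  7.03649037e-02,
        3.86174116e-02, -7.87563158e-05]), 'position': array([164.06211915, 550.59718095, 259.82706436]), 'ee_rot': array([[-9.58301295e-01,  2.85758614e-01, -8.01220027e-04],
       [ 2.85759532e-01,  9.58300204e-01, -1.48658377e-03],
       [ 3.43005196e-04, -1.65355141e-03, -9.99998574e-01]]), 'ft_force': array([-0.68503098, -0.85976726,  0.02635906]), 'wrist_torque': array([-0.03010415,  0.03683095, -0.00439689]), 'finger_gap': 0.9989195899203995}
scene {'fx': 512.9178710946081, 'fy': 512.9178710946081, 'cx': 323.02390167955417, 'cy': 191.91513998881788, 'eye': array([1317.59460514, 1391.60693624, 1381.24188422]), 'orientation': array([[-0.85926769, -0.35063578,  0.37244272],
       [ 0.5115202 , -0.58547402,  0.62894138],
       [-0.00247381,  0.73094099,  0.68243619]])}
top {'fx': 423.5647321698948, 'fy': 423.5647321698948, 'cx': 322.6817965700812, 'cy': 201.6247794807292, 'eye': array([ 438.6860808 ,  194.0679491 , 1388.15040649]), 'orientation': array([[-0.02921868,  0.99353682, -0.10968528],
       [-0.99933745, -0.0314177 , -0.01837366],
       [-0.02170097,  0.10907576,  0.99379653]])}
wrist {'fx': 302.3615801805637, 'fy': 302.3615801805637, 'cx': 324.13120210198554, 'cy': 206.50355784890917, 'mount': array([[-9.03685300e-04,  9.54925264e-01,  2.96844950e-01,
         7.50266055e+01],
       [ 9.99999592e-01,  8.62669214e-04,  2.69165113e-04,
         2.21322550e-01],
       [ 9.53567024e-07,  2.96845072e-01, -9.54925653e-01,
        -1.23520164e+02],
       [ 0.00000000e+00,  0.00000000e+00,  0.00000000e+00,
         1.00000000e+00]])}
```

View pics/top0.png

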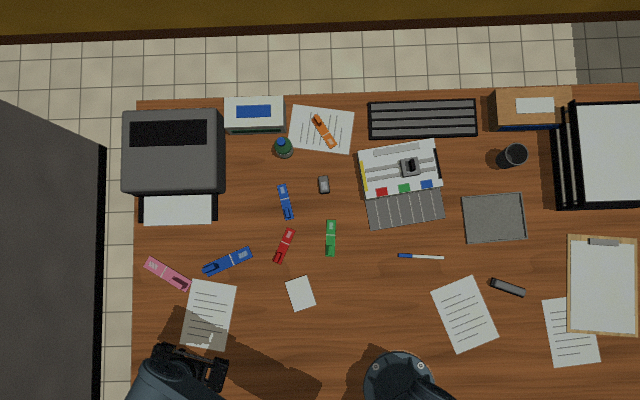

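View pics/scene0.png

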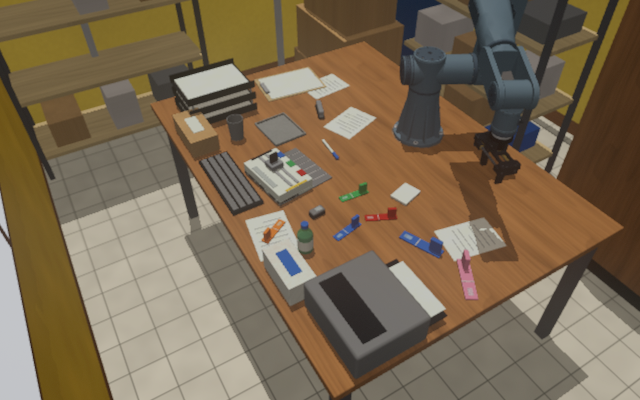

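View pics/wrist0.png

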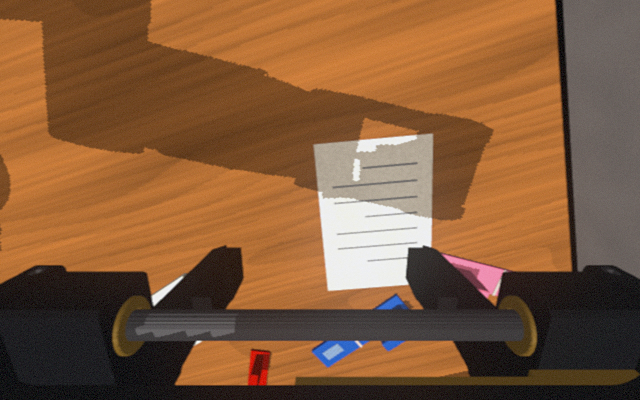

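```bash
cat > h.py <<'E'
from bench import robot
import cv2, numpy as np
def cam(name,state=None):
    p=robot.camera_params(name)
    if name=="wrist":
        s=state or robot.read_state(); R=np.array(s["ee_rot"]);t=np.array(s["position"]);M=np.array(p["mount"])
        p["eye"]=R@M[:3,3]+t; p["orientation"]=R@M[:3,:3]
    return p
def shot(name,fn,crop=None,k=1):
    p=cam(name); im=robot.read_camera(name); np.savez(fn.replace('.png','.npz'),im=im,**{a:np.array(b) for a,b in p.items()})
    cv2.imwrite(fn,im[:,:,::-1]); return p,im
def load(fn):
    d=np.load(fn.replace('.png','.npz')); return dict(d),d['im']
def crop(fn,x0,y0,x1,y1,k,out):
    im=cv2.imread(fn)[y0:y1,x0:x1]; cv2.imwrite(out,cv2.resize(im,None,fx=k,fy=k,interpolation=cv2.INTER_CUBIC))
def px2w(p,u,v,z):
    d=np.array([(u-p["cx"])/p["fx"],-(v-p["cy"])/p["fy"],-1.]); d=p["orientation"]@d
    e=p["eye"]; return e+d*(z-e[2])/d[2]
def w2px(p,X):
    c=p["orientation"].T@(np.asarray(X,float)-p["eye"]); return np.array([p["cx"]+p["fx"]*c[0]/-c[2],p["cy"]-p["fy"]*c[1]/-c[2]])
E
python3 - <<'E'
from h import *
p,im=shot("top","pics/top1.png")
crop("pics/top1.png",150,160,350,310,4,"pics/c1.png")
crop("pics/top1.png",340,120,540,260,4,"pics/c2.png")
E
```

```text
(no output)
```

View pics/c1.png

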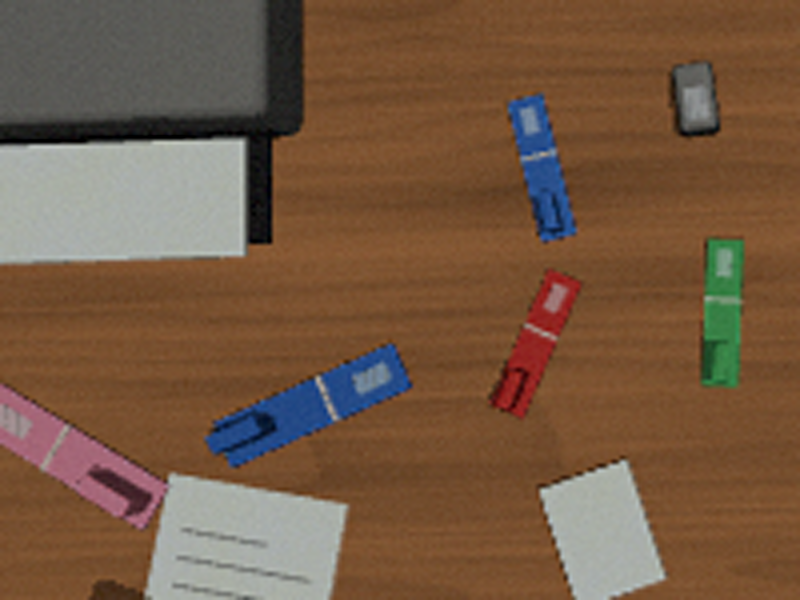

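View pics/c2.png

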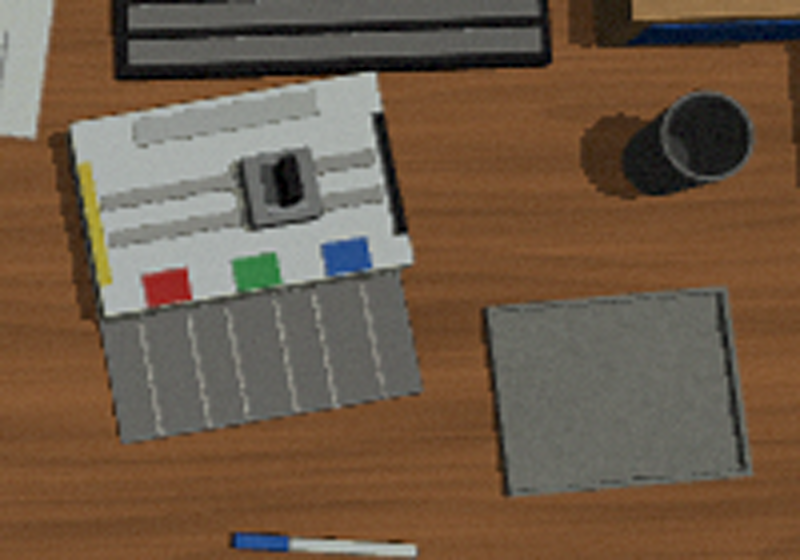

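```bash
cat >> h.py <<'E'
from scipy.optimize import least_squares
def fit(p,pts,pix,x0):
    """pts: local xyz (z world height); returns x,y,yaw(deg)"""
    pts=np.array(pts,float);pix=np.array(pix,float)
    def T(q):
        c,s=np.cos(q[2]),np.sin(q[2]);return np.c_[q[0]+c*pts[:,0]-s*pts[:,1],q[1]+s*pts[:,0]+c*pts[:,1],pts[:,2]]
    f=lambda q:np.concatenate([w2px(p,X)-b for X,b in zip(T(q),pix)])
    r=least_squares(f,[x0[0],x0[1],np.radians(x0[2])],x_scale=[10,10,.1])
    return r.x[0],r.x[1],np.degrees(r.x[2]),np.sqrt(np.mean(r.fun**2))
E
python3 - <<'E'
from h import *
np.set_printoptions(suppress=True,precision=1)
p,im=load("pics/top1.png")
B=[(100,15,5),(100,-15,5),(-20,15,5),(-20,-15,5)]
def c(l,o): return [(a/4+o[0],b/4+o[1]) for a,b in l]
o=(150,160);o2=(340,120)
for n,l in dict(red=[(552,270),(580,281),(490,405),(523,417)],green=[(707,238),(743,239),(702,386),(738,386)],blue=[(509,101),(541,94),(543,241),(576,233)]).items():
    px=c(l,o);g=px2w(p,*np.mean(px,0),5);print(n,np.array(fit(p,B,px,[g[0],g[1],0])))
px=c([(122,441),(421,393),(107,317),(411,263),(71,122),(376,72)],o2)
print("reader",np.array(fit(p,[(-160,125,6),(-160,-125,6),(-60,125,55),(-60,-125,55),(100,125,55),(100,-125,55)],px,[650,0,0])))
px=c([(486,310),(726,288),(508,495),(750,472)],o2)
print("tray",np.array(fit(p,[(77.5,97.5,11),(77.5,-97.5,11),(-77.5,97.5,11),(-77.5,-97.5,11)],px,[500,-200,0])))
for u,v in [(323,184)]: print("oxi",px2w(p,u,v,27))
for u,v in c([(232,541),(417,550)],o2): print("pen",px2w(p,u,v,10))
E
```

```text
red [414.6 366.3 -24.9   0.5]
green [431.7 199.8  -3.7   0.1]
blue [555.8 333.2  12.6   0.3]
reader [665.8 -33.8   7.7   0.6]
tray [ 521.1 -333.2    3.3    0.6]
oxi [646.5 216.5  27. ]
pen [409.7 -17.6  10. ]
pen [ 398.2 -165.    10. ]
```

```bash
python3 - <<'E'
from h import *
p,im=load("pics/top1.png")
a=np.radians(7.7);ex=np.array([np.cos(a),np.sin(a)]);ey=np.array([-ex[1],ex[0]]);o=np.array([665.8,-33.8])
for u,v,z in [(288/4+340,180/4+120,120),(285/4+340,187/4+120,80)]:
    w=px2w(p,u,v,z)[:2];print(w,(w-o)@ex,(w-o)@ey)
print(o+15*ex+80*ey)
s=robot.read_state();print(s['position'],s['joints'])
E
```

```text
[681.60195617 -56.08399265] 12.673725912157687 -24.20030616852996
[683.80040109 -61.35543657] 14.146047232135492 -29.71877977974665
[669.94585316  47.48844876]
[164.16265005 550.7864392  260.16715798] [ 6.15762450e+01  1.03865749e+01  9.21071535e+01 -9.81058889e-04
  7.75642821e+01 -1.18193143e+01]
```

```bash
python3 -m handwheel '[{"tx":218,"ty":-295,"tz":40,"wz":0.2},{"tx":436,"ty":-591,"tz":40,"wz":0.424},{"tx":436,"ty":-591,"tz":40,"wz":0.424},{"tx":436,"ty":-591,"tz":40,"wz":0.424},{"tx":436,"ty":-591,"tz":40,"wz":0.424},{"tx":436,"ty":-591,"tz":40,"wz":0.424},{"tx":436,"ty":-591,"tz":40,"wz":0.424},{"tx":436,"ty":-591,"tz":40,"wz":0.424},{"tx":436,"ty":-591,"tz":40,"wz":0.424},{"tx":436,"ty":-591,"tz":40,"wz":0.424},{"tx":436,"ty":-591,"tz":40,"wz":0.424},{"tx":436,"ty":-591,"tz":40,"wz":0.424},{"tx":436,"ty":-591,"tz":40,"wz":0.424},{"tx":436,"ty":-591,"tz":40,"wz":0.424},{"tx":436,"ty":-591,"tz":40,"wz":0.424},{"tx":436,"ty":-591,"tz":40,"wz":0.424},{"tx":436,"ty":-591,"tz":40,"wz":0.424},{"tx":436,"ty":-591,"tz":40,"wz":0.424},{"tx":436,"ty":-591,"tz":40,"wz":0.424},{"tx":436,"ty":-591,"tz":40,"wz":0.424}]'
python3 -c "
from h import *
print(robot.read_state()['position'],robot.read_state()['joints']);shot('wrist','pics/w1.png')"
```

```text
[164.16265005 550.7864392  260.16715798] [ 6.15762450e+01  1.03865749e+01  9.21071535e+01 -9.81058889e-04
  7.75642821e+01 -1.18193143e+01]invalid input at $[0]: expected keys tx, ty, tz, wx, wy, wz, claw
```

View pics/w1.png

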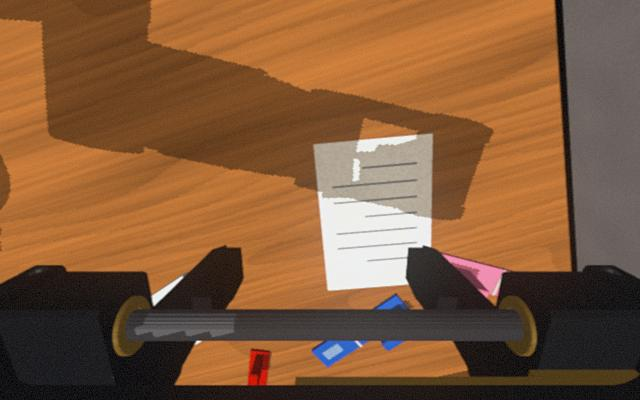

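```bash
python3 -m handwheel '[{"tx":436,"ty":-591,"tz":40,"wx":0,"wy":0,"wz":0.424,"claw":1},{"tx":436,"ty":-591,"tz":40,"wx":0,"wy":0,"wz":0.424,"claw":1},{"tx":436,"ty":-591,"tz":40,"wx":0,"wy":0,"wz":0.424,"claw":1},{"tx":436,"ty":-591,"tz":40,"wx":0,"wy":0,"wz":0.424,"claw":1},{"tx":436,"ty":-591,"tz":40,"wx":0,"wy":0,"wz":0.424,"claw":1},{"tx":436,"ty":-591,"tz":40,"wx":0,"wy":0,"wz":0.424,"claw":1},{"tx":436,"ty":-591,"tz":40,"wx":0,"wy":0,"wz":0.424,"claw":1},{"tx":436,"ty":-591,"tz":40,"wx":0,"wy":0,"wz":0.424,"claw":1},{"tx":436,"ty":-591,"tz":40,"wx":0,"wy":0,"wz":0.424,"claw":1},{"tx":436,"ty":-591,"tz":40,"wx":0,"wy":0,"wz":0.424,"claw":1},{"tx":436,"ty":-591,"tz":40,"wx":0,"wy":0,"wz":0.424,"claw":1},{"tx":436,"ty":-591,"tz":40,"wx":0,"wy":0,"wz":0.424,"claw":1},{"tx":436,"ty":-591,"tz":40,"wx":0,"wy":0,"wz":0.424,"claw":1},{"tx":436,"ty":-591,"tz":40,"wx":0,"wy":0,"wz":0.424,"claw":1},{"tx":436,"ty":-591,"tz":40,"wx":0,"wy":0,"wz":0.424,"claw":1},{"tx":436,"ty":-591,"tz":40,"wx":0,"wy":0,"wz":0.424,"claw":1},{"tx":436,"ty":-591,"tz":40,"wx":0,"wy":0,"wz":0.424,"claw":1},{"tx":436,"ty":-591,"tz":40,"wx":0,"wy":0,"wz":0.424,"claw":1},{"tx":436,"ty":-591,"tz":40,"wx":0,"wy":0,"wz":0.424,"claw":1},{"tx":436,"ty":-591,"tz":40,"wx":0,"wy":0,"wz":0.424,"claw":1}]'
python3 -c "
from h import *
shot('wrist','pics/w1.png');print(robot.read_state()['joints'])"
```

```text
time_s: 1.92
position: [600.7, -41.7, 299.9]
ee_rot: [[-0.991, -0.131, -0.001], [-0.131, 0.991, 0.0], [0.001, 0.001, -1.0]]
ft_force: [0.6, 0.1, -1.5]
finger_gap: 1.005
[-1.51479657e+01  1.20439806e+01  8.55230766e+01  2.01128405e-02
  8.25249360e+01 -1.12759808e+02]
```

View pics/w1.png

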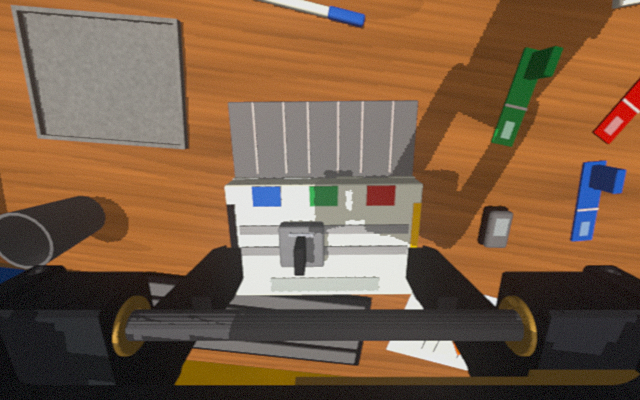

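```bash
python3 - <<'E'
from h import *
crop("pics/w1.png",215,90,435,300,3.6,"pics/c3.png")
crop("pics/w1.png",0,0,220,160,3.6,"pics/c4.png")
crop("pics/w1.png",470,30,640,250,3.2,"pics/c5.png")
E
```

```text
(no output)
```

View pics/c3.png

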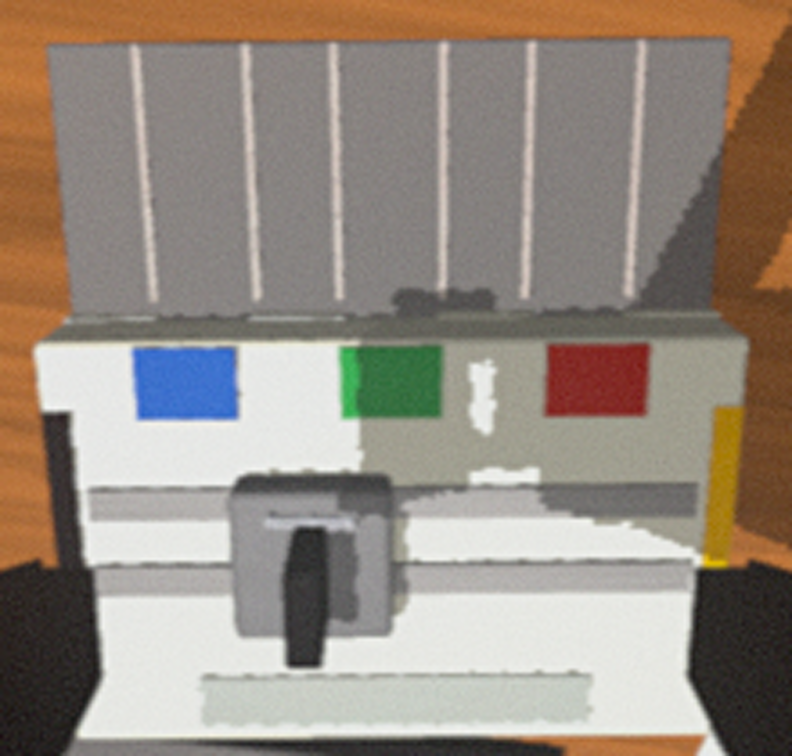

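View pics/c4.png

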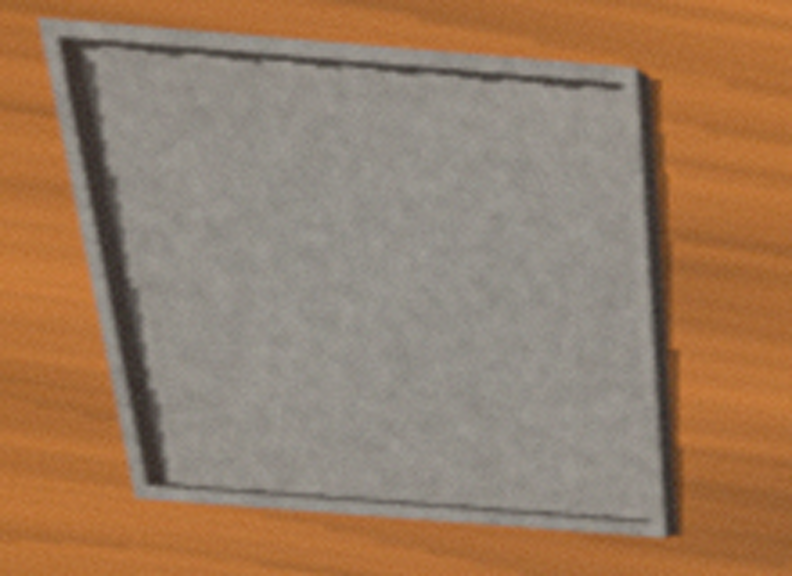

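View pics/c5.png

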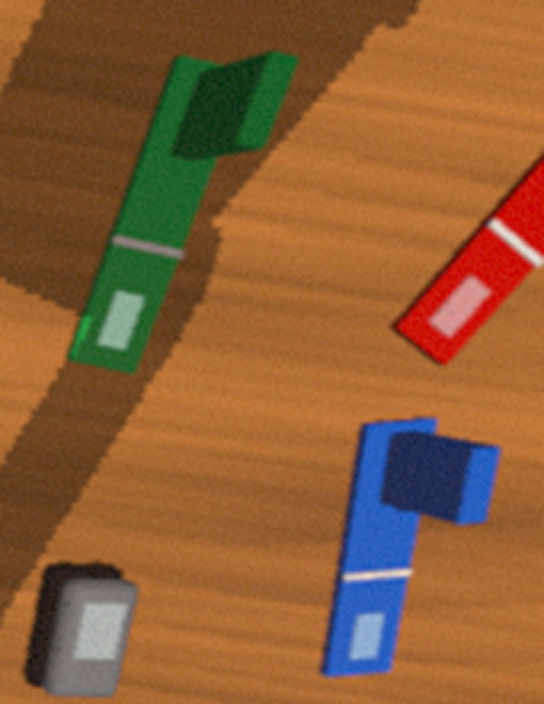

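```bash
python3 - <<'E'
from h import *
np.set_printoptions(suppress=True,precision=2)
p,im=load("pics/w1.png")
def c(l,k,o): return [(a/k+o[0],b/k+o[1]) for a,b in l]
px=c([(48,44),(729,38),(35,345),(748,341),(75,738),(707,736),(135,44),(244,43),(333,43),(443,42),(532,41),(643,40)],3.6,(215,90))
L=[(-160,-125,6),(-160,125,6),(-60,-125,55),(-60,125,55),(100,-125,55),(100,125,55)]+[(-160,y,6) for y in (-92,-52,-20,20,52,92)]
r=fit(p,L,px,[665,-34,7]);print("reader",np.array(r))
r2=fit(p,L[:2]+L[6:],px[:2]+px[6:],[665,-34,7]);print("apron only",np.array(r2))
a=np.radians(r[2]);ex=np.array([np.cos(a),np.sin(a)]);ey=np.array([-ex[1],ex[0]]);o=np.array(r[:2])
w=px2w(p,303/3.6+215,665/3.6+90,120)[:2];print("fin bottom",(w-o)@ex,(w-o)@ey)
w=px2w(p,310/3.6+215,530/3.6+90,120)[:2];print("fin near",(w-o)@ex,(w-o)@ey)
px=c([(38,17),(640,68),(135,497),(668,535)],3.6,(0,0))
print("tray",np.array(fit(p,[(-77.5,-97.5,11),(-77.5,97.5,11),(77.5,-97.5,11),(77.5,97.5,11)],px,[520,-330,3])))
o=(470,30);k=3.2
print("green",np.array(fit(p,[(100,-15,5),(100,15,5),(-20,-15,5),(51.5,-15,5),(48.5,15,5)],c([(67,357),(134,373),(178,52),(112,236),(182,258)],k,o),[431,200,-4])))
print("blue",np.array(fit(p,[(100,-15,5),(100,15,5),(-20,-15,5),(-20,15,5)],c([(323,673),(390,673),(362,424),(437,418)],k,o),[555,333,12])))
E
```

```text
reader [671.19 -33.69   7.77   0.75]
apron only [671.28 -33.29   7.92   0.44]
fin bottom 28.64254474715551 -27.68389098958605
fin near -17.12908951812907 -24.214176005350765
tray [ 525.14 -333.22    3.19    0.37]
green [436.29 201.02  -4.66   1.03]
blue [560.7  332.96  12.87   0.63]
```

```bash
python3 -c "
from h import *
s=robot.read_state();print(s['position'],s['ft_force'])"
python3 -m handwheel '[{"tx":87,"ty":-17,"tz":-100,"wx":0,"wy":0,"wz":0,"claw":0.1},{"tx":87,"ty":-17,"tz":-100,"wx":0,"wy":0,"wz":0,"claw":0.1},{"tx":87,"ty":-17,"tz":-100,"wx":0,"wy":0,"wz":0,"claw":0.1},{"tx":87,"ty":-17,"tz":-100,"wx":0,"wy":0,"wz":0,"claw":0.1},{"tx":87,"ty":-17,"tz":-140,"wx":0,"wy":0,"wz":0,"claw":0.1},{"tx":87,"ty":-17,"tz":-140,"wx":0,"wy":0,"wz":0,"claw":0.1},{"tx":87,"ty":-17,"tz":-140,"wx":0,"wy":0,"wz":0,"claw":0.1},{"tx":87,"ty":-17,"tz":-140,"wx":0,"wy":0,"wz":0,"claw":0.1}]' 20
python3 -c "
from h import *
shot('scene','pics/s2.png');shot('wrist','pics/w2.png');crop('pics/s2.png',180,90,380,240,4,'pics/c6.png')"
```

```text
[600.04963884 -40.30008051 299.97250932] [ 0.22093015  1.36867715 -0.43266449]
time_s: 2.63
position: [687.4, -56.1, 163.1]
ee_rot: [[-0.991, -0.135, 0.001], [-0.135, 0.991, -0.0], [-0.001, -0.001, -1.0]]
ft_force: [0.3, 0.3, 0.1]
finger_gap: 0.552
```

View pics/c6.png

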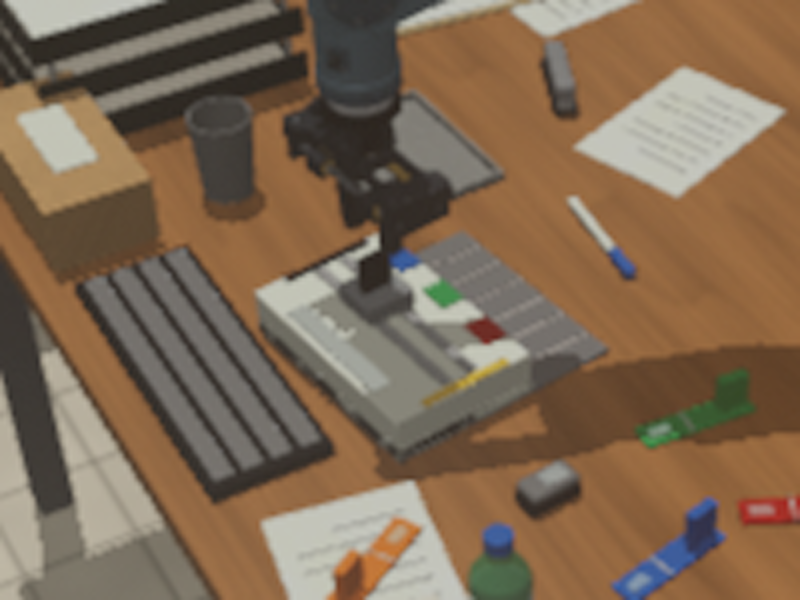

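View pics/w2.png

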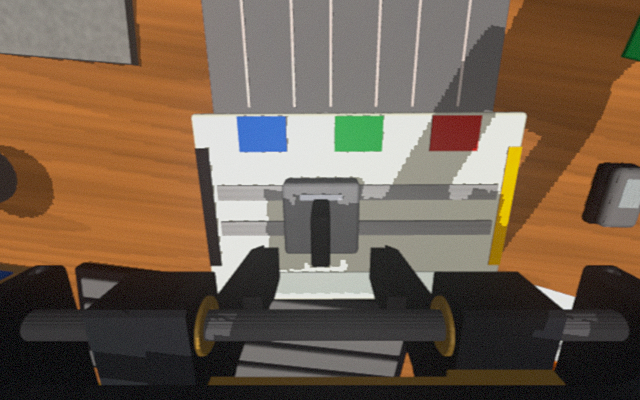

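```bash
python3 - <<'E'
from h import *
np.set_printoptions(suppress=True,precision=2)
p,im=load("pics/w2.png");s=robot.read_state();P=s['position'];print(P,s['finger_gap'])
for z in (120,100): print(w2px(p,[P[0],P[1],z]))
# reader from this view: hood front corners & plates
L=[(-60,-125,55),(-60,125,55)];print(np.array(fit(p,L,[(192,115),(525,114)],[670,-34,7.8])))
for u,v in [(320,266),(320,200)]: print(px2w(p,u,v,120))
E
```

```text
[688.41 -56.75 164.43] 0.5456694424551799
[324.81 243.09]
[324.78 230.61]
[672.   -33.93   7.81   2.48]
[704.11 -57.63 120.  ]
[661.95 -63.14 120.  ]
```

```bash
python3 -m handwheel '[{"tx":0,"ty":0,"tz":-30,"wx":0,"wy":0,"wz":0,"claw":0.1},{"tx":0,"ty":0,"tz":-53,"wx":0,"wy":0,"wz":0,"claw":0.1},{"tx":0,"ty":0,"tz":-53,"wx":0,"wy":0,"wz":0,"claw":0.1},{"tx":0,"ty":0,"tz":-53,"wx":0,"wy":0,"wz":0,"claw":0.1},{"tx":0,"ty":0,"tz":-53,"wx":0,"wy":0,"wz":0,"claw":-1},{"tx":0,"ty":0,"tz":-53,"wx":0,"wy":0,"wz":0,"claw":-1},{"tx":0,"ty":0,"tz":-53,"wx":0,"wy":0,"wz":0,"claw":-1},{"tx":0,"ty":0,"tz":-53,"wx":0,"wy":0,"wz":0,"claw":-1},{"tx":0,"ty":0,"tz":-53,"wx":0,"wy":0,"wz":0,"claw":-1},{"tx":0,"ty":0,"tz":-53,"wx":0,"wy":0,"wz":0,"claw":-1}]' 20
```

```text
time_s: 3.57
position: [687.7, -57.2, 108.4]
ee_rot: [[-0.991, -0.134, 0.001], [-0.134, 0.991, -0.001], [-0.001, -0.001, -1.0]]
ft_force: [-0.3, -0.9, 3.0]
finger_gap: 0.138
```

```bash
python3 -m handwheel '[{"tx":-2.7,"ty":20,"tz":0,"wx":0,"wy":0,"wz":0,"claw":-1},{"tx":-5.4,"ty":40,"tz":0,"wx":0,"wy":0,"wz":0,"claw":-1},{"tx":-8.2,"ty":60,"tz":0,"wx":0,"wy":0,"wz":0,"claw":-1},{"tx":-10.9,"ty":80,"tz":0,"wx":0,"wy":0,"wz":0,"claw":-1},{"tx":-12.9,"ty":95,"tz":0,"wx":0,"wy":0,"wz":0,"claw":-1},{"tx":-14.1,"ty":103,"tz":0,"wx":0,"wy":0,"wz":0,"claw":-1},{"tx":-14.8,"ty":108.5,"tz":0,"wx":0,"wy":0,"wz":0,"claw":-1},{"tx":-14.8,"ty":108.5,"tz":0,"wx":0,"wy":0,"wz":0,"claw":-1},{"tx":-14.8,"ty":108.5,"tz":0,"wx":0,"wy":0,"wz":0,"claw":-1},{"tx":-14.8,"ty":108.5,"tz":0,"wx":0,"wy":0,"wz":0,"claw":-1}]'
```

```text
time_s: 4.4
position: [672.9, 48.2, 108.4]
ee_rot: [[-0.991, -0.133, 0.0], [-0.133, 0.991, -0.005], [0.0, -0.005, -1.0]]
ft_force: [-3.7, -10.9, 4.7]
finger_gap: 0.134
```

```bash
python3 -m handwheel '[{"tx":0,"ty":-3,"tz":0,"wx":0,"wy":0,"wz":0,"claw":-0.1},{"tx":0,"ty":-3,"tz":0,"wx":0,"wy":0,"wz":0,"claw":-0.1},{"tx":0,"ty":-3,"tz":0,"wx":0,"wy":0,"wz":0,"claw":-0.1},{"tx":0,"ty":-3,"tz":0,"wx":0,"wy":0,"wz":0,"claw":-0.1},{"tx":0,"ty":-3,"tz":70,"wx":0,"wy":0,"wz":0,"claw":-0.1},{"tx":0,"ty":-3,"tz":70,"wx":0,"wy":0,"wz":0,"claw":-0.1},{"tx":-173,"ty":229,"tz":192,"wx":0,"wy":0,"wz":0,"claw":-0.1},{"tx":-173,"ty":229,"tz":192,"wx":0,"wy":0,"wz":0,"claw":-0.1},{"tx":-173,"ty":229,"tz":192,"wx":0,"wy":0,"wz":0,"claw":-0.1},{"tx":-173,"ty":229,"tz":192,"wx":0,"wy":0,"wz":0,"claw":-0.1},{"tx":-173,"ty":229,"tz":192,"wx":0,"wy":0,"wz":0,"claw":-0.1},{"tx":-173,"ty":229,"tz":192,"wx":0,"wy":0,"wz":0,"claw":-0.1},{"tx":-173,"ty":229,"tz":192,"wx":0,"wy":0,"wz":0,"claw":-0.1},{"tx":-173,"ty":229,"tz":192,"wx":0,"wy":0,"wz":0,"claw":-0.1},{"tx":-173,"ty":229,"tz":192,"wx":0,"wy":0,"wz":0,"claw":-0.1},{"tx":-173,"ty":229,"tz":192,"wx":0,"wy":0,"wz":0,"claw":-0.1},{"tx":-173,"ty":229,"tz":192,"wx":0,"wy":0,"wz":0,"claw":-0.1}]'
python3 -c "
from h import *
shot('wrist','pics/w3.png');crop('pics/w3.png',120,60,560,270,1.8,'pics/c7.png')"
```

```text
time_s: 5.82
position: [499.6, 280.1, 299.0]
ee_rot: [[-0.991, -0.134, -0.0], [-0.134, 0.991, -0.001], [0.001, -0.001, -1.0]]
ft_force: [-0.1, -0.8, 1.4]
finger_gap: 0.446
```

View pics/w3.png

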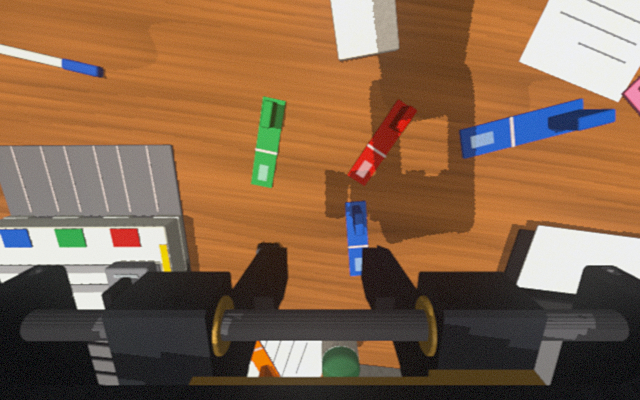

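```bash
python3 -c "
from h import *
crop('pics/w3.png',240,90,430,280,4,'pics/c7.png')"
```

```text
(no output)
```

View pics/c7.png

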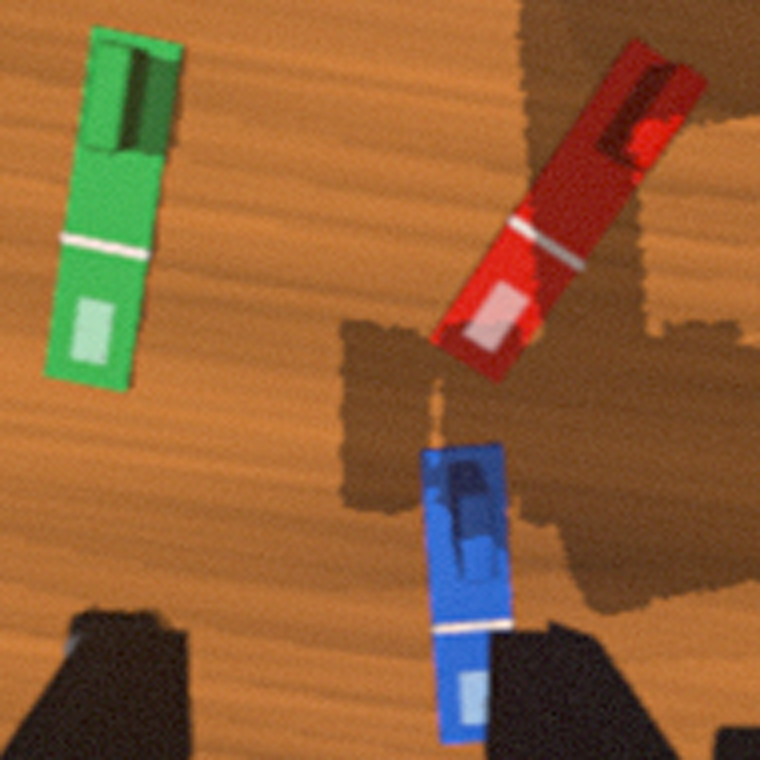

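```bash
python3 - <<'E'
from h import *
np.set_printoptions(suppress=True,precision=2)
p,im=load("pics/w3.png")
def c(l,k,o): return [(a/k+o[0],b/k+o[1]) for a,b in l]
o=(240,90);k=4
B=[(100,-15,5),(100,15,5),(-20,-15,5),(-20,15,5),(50,-15,5),(50,15,5)]
print("green",np.array(fit(p,B,c([(44,374),(127,390),(92,28),(184,44),(60,239),(149,256)],k,o),[431,200,-4])))
print("red",np.array(fit(p,B,c([(430,340),(500,382),(635,38),(708,82),(511,219),(582,267)],k,o),[431,366,-24])))
print("blue",np.array(fit(p,B[:1]+B[2:],c([(442,744),(422,450),(503,443),(432,630),(513,626)],k,o),[555,333,12])))
s=robot.read_state();print(s['position'],s['joints'])
E
```

```text
green [436.39 201.53  -4.14   0.54]
red [419.27 368.41 -24.83   0.49]
blue [560.5  335.09  12.58   0.41]
[499.8  279.65 298.7 ] [ 17.37   8.41  89.87  -0.02  81.8  -80.27]
```

```bash
python3 -m handwheel '[{"tx":-63,"ty":-79,"tz":-190,"wx":0,"wy":0,"wz":-0.207,"claw":-0.1},{"tx":-63,"ty":-79,"tz":-190,"wx":0,"wy":0,"wz":-0.207,"claw":-0.1},{"tx":-63,"ty":-79,"tz":-190,"wx":0,"wy":0,"wz":-0.207,"claw":-0.1},{"tx":-63,"ty":-79,"tz":-190,"wx":0,"wy":0,"wz":-0.207,"claw":-0.1},{"tx":-63,"ty":-79,"tz":-190,"wx":0,"wy":0,"wz":-0.207,"claw":-0.1},{"tx":-63,"ty":-79,"tz":-190,"wx":0,"wy":0,"wz":-0.207,"claw":-0.1},{"tx":-63,"ty":-79,"tz":-190,"wx":0,"wy":0,"wz":-0.207,"claw":-0.1},{"tx":-63,"ty":-79,"tz":-190,"wx":0,"wy":0,"wz":-0.207,"claw":-0.1},{"tx":-63,"ty":-79,"tz":-190,"wx":0,"wy":0,"wz":-0.207,"claw":-0.1}]'
python3 -c "
from h import *
shot('wrist','pics/w4.png')"
```

```text
time_s: 6.62
position: [439.4, 202.1, 112.1]
ee_rot: [[-0.997, 0.073, 0.005], [0.073, 0.997, 0.001], [-0.004, 0.001, -1.0]]
ft_force: [0.7, -0.1, -1.2]
finger_gap: 0.448
```

View pics/w4.png

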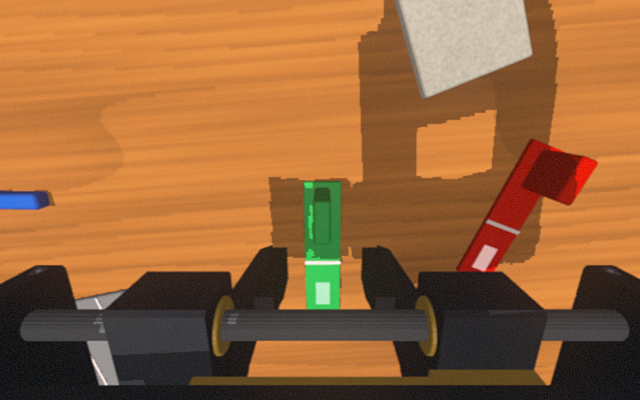

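```bash
python3 - <<'E'
from h import *
np.set_printoptions(suppress=True,precision=2)
p,im=load("pics/w4.png")
print(np.array(fit(p,[(100,-15,5),(100,15,5),(-20,-15,5),(-20,15,5),(50,-15,5),(50,15,5)],[(306,310),(339,310),(304,181.5),(341,181.5),(304.5,263),(340.5,263)],[436,200,-4])))
s=robot.read_state();print(s['position'])
E
```

```text
[435.69 200.93  -4.35   0.99]
[439.34 202.28 112.21]
```

```bash
python3 -m handwheel '[{"tx":0,"ty":0,"tz":-40,"wx":0,"wy":0,"wz":0,"claw":-0.1},{"tx":0,"ty":0,"tz":-79,"wx":0,"wy":0,"wz":0,"claw":-0.1},{"tx":0,"ty":0,"tz":-79,"wx":0,"wy":0,"wz":0,"claw":-0.1},{"tx":0,"ty":0,"tz":-79,"wx":0,"wy":0,"wz":0,"claw":-0.1},{"tx":0,"ty":0,"tz":-79,"wx":0,"wy":0,"wz":0,"claw":-0.1},{"tx":0,"ty":0,"tz":-79,"wx":0,"wy":0,"wz":0,"claw":-0.1}]' 25
```

```text
time_s: 7.17
position: [439.2, 202.3, 33.9]
ee_rot: [[-0.997, 0.072, 0.006], [0.072, 0.997, 0.001], [-0.006, 0.002, -1.0]]
ft_force: [0.3, 0.9, -0.3]
finger_gap: 0.45
```

```bash
python3 -m handwheel '[{"tx":-3,"ty":-1,"tz":-4,"wx":0,"wy":0,"wz":0,"claw":-0.1},{"tx":-3,"ty":-1,"tz":-4,"wx":0,"wy":0,"wz":0,"claw":-0.1},{"tx":-3,"ty":-1,"tz":-4,"wx":0,"wy":0,"wz":0,"claw":-0.1},{"tx":-3,"ty":-1,"tz":-4,"wx":0,"wy":0,"wz":0,"claw":-1},{"tx":-3,"ty":-1,"tz":-4,"wx":0,"wy":0,"wz":0,"claw":-1},{"tx":-3,"ty":-1,"tz":-4,"wx":0,"wy":0,"wz":0,"claw":-1},{"tx":-3,"ty":-1,"tz":-4,"wx":0,"wy":0,"wz":0,"claw":-1},{"tx":-3,"ty":-1,"tz":-4,"wx":0,"wy":0,"wz":0,"claw":-1},{"tx":-3,"ty":-1,"tz":-4,"wx":0,"wy":0,"wz":0,"claw":-1}]' 25
python3 -c "
from h import *
print(robot.read_state()['position'])
shot('wrist','pics/w5.png')"
```

```text
time_s: 7.92
position: [434.3, 200.7, 27.4]
ee_rot: [[-0.997, 0.073, 0.002], [0.073, 0.997, 0.0], [-0.001, 0.0, -1.0]]
ft_force: [-0.2, -0.1, 5.3]
finger_gap: 0.134
[434.34432674 200.65350047  27.41831932]
```

View pics/w5.png

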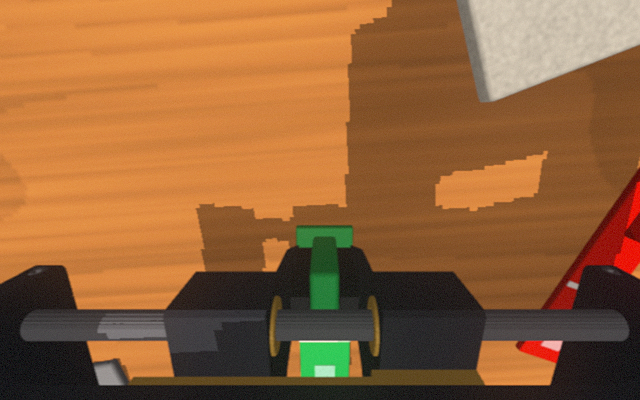

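```bash
python3 - <<'E'
from h import *
np.set_printoptions(suppress=True,precision=2)
p,im=load("pics/w5.png")
s=robot.read_state();P=s['position'];print(P)
ex=-np.array(s['ee_rot'])[:,0]
for u,v,z in [(325,226,5),(325,341,5)]:
    w=px2w(p,u,v,z);print(w,(w-P)@ex)
E
```

```text
[434.33 200.67  27.42]
[415.3  202.24   5.  ] -19.122618824484384
[487.27 196.99   5.  ] 53.03915220898136
```

```bash
python3 -m handwheel '[{"tx":0,"ty":0,"tz":25,"wx":0,"wy":0,"wz":0,"claw":-1},{"tx":5,"ty":-20,"tz":30,"wx":0,"wy":0,"wz":0,"claw":-1},{"tx":10,"ty":-45,"tz":30,"wx":0,"wy":0,"wz":0.05,"claw":-1},{"tx":20,"ty":-75,"tz":30,"wx":0,"wy":0,"wz":0.1,"claw":-1},{"tx":28,"ty":-105,"tz":30,"wx":0,"wy":0,"wz":0.15,"claw":-1},{"tx":36,"ty":-135,"tz":30,"wx":0,"wy":0,"wz":0.2,"claw":-1},{"tx":44,"ty":-165,"tz":30,"wx":0,"wy":0,"wz":0.211,"claw":-1},{"tx":52,"ty":-195,"tz":30,"wx":0,"wy":0,"wz":0.211,"claw":-1},{"tx":60,"ty":-225,"tz":30,"wx":0,"wy":0,"wz":0.211,"claw":-1},{"tx":65,"ty":-250,"tz":30,"wx":0,"wy":0,"wz":0.211,"claw":-1},{"tx":66,"ty":-257,"tz":30,"wx":0,"wy":0,"wz":0.211,"claw":-1},{"tx":66,"ty":-257,"tz":30,"wx":0,"wy":0,"wz":0.211,"claw":-1},{"tx":66,"ty":-257,"tz":30,"wx":0,"wy":0,"wz":0.211,"claw":-1},{"tx":66,"ty":-257,"tz":30,"wx":0,"wy":0,"wz":0.211,"claw":-1},{"tx":66,"ty":-257,"tz":30,"wx":0,"wy":0,"wz":0.211,"claw":-1}]'
python3 -c "
from h import *
print(robot.read_state()['position'])
shot('wrist','pics/w6.png');shot('scene','pics/s6.png');shot('top','pics/t6.png');crop('pics/s6.png',200,100,400,250,4,'pics/c8.png')"
```

```text
time_s: 9.22
position: [498.9, -54.9, 56.5]
ee_rot: [[-0.99, -0.139, -0.001], [-0.139, 0.99, 0.001], [0.001, 0.001, -1.0]]
ft_force: [0.7, 0.5, -1.4]
finger_gap: 0.131
[498.88593653 -54.93480261  56.45230913]
```

View pics/w6.png

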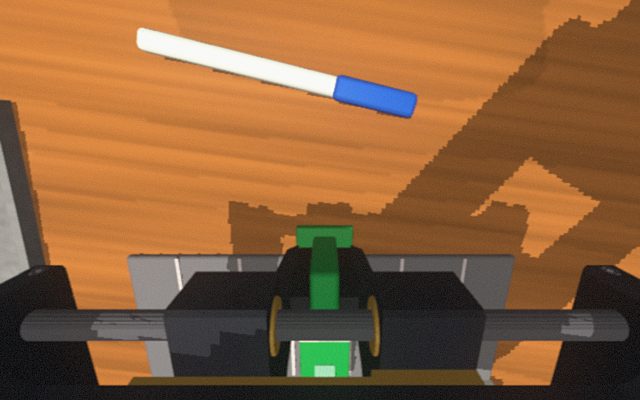

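View pics/c8.png

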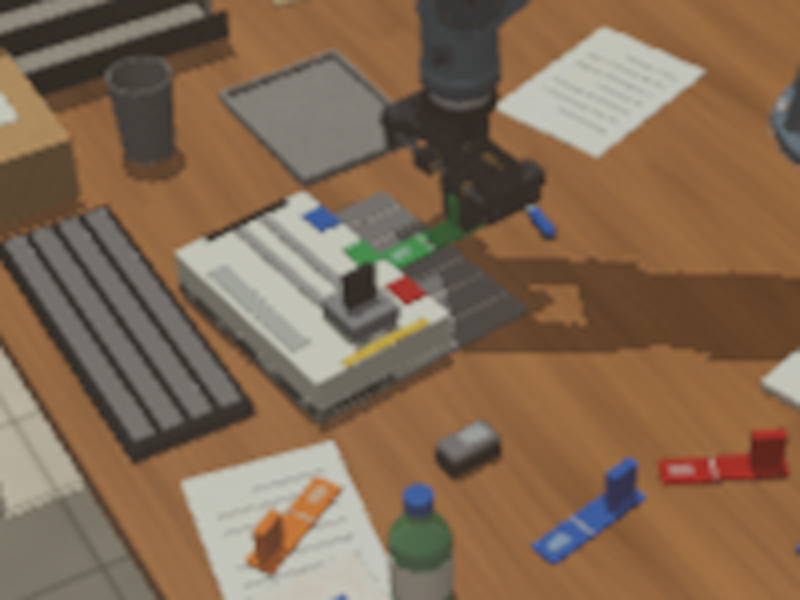

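```bash
python3 -m handwheel '[{"tx":0.3,"ty":-2.2,"tz":-10,"wx":0,"wy":0,"wz":0,"claw":-1},{"tx":0.3,"ty":-2.2,"tz":-20,"wx":0,"wy":0,"wz":0,"claw":-1},{"tx":0.3,"ty":-2.2,"tz":-20,"wx":0,"wy":0,"wz":0,"claw":-1},{"tx":0.3,"ty":-2.2,"tz":-20,"wx":0,"wy":0,"wz":0,"claw":-1},{"tx":0.3,"ty":-2.2,"tz":-20,"wx":0,"wy":0,"wz":0,"claw":-1}]'
python3 -c "
from h import *
print(robot.read_state()['position'])
shot('scene','pics/s7.png');crop('pics/s7.png',240,120,340,195,8,'pics/c9.png')"
```

```text
time_s: 9.78
position: [499.5, -58.6, 36.3]
ee_rot: [[-0.99, -0.138, -0.001], [-0.138, 0.99, 0.0], [0.001, 0.0, -1.0]]
ft_force: [-0.3, -1.0, -0.8]
finger_gap: 0.132
[499.51050069 -58.57678371  36.25141485]
```

View pics/c9.png

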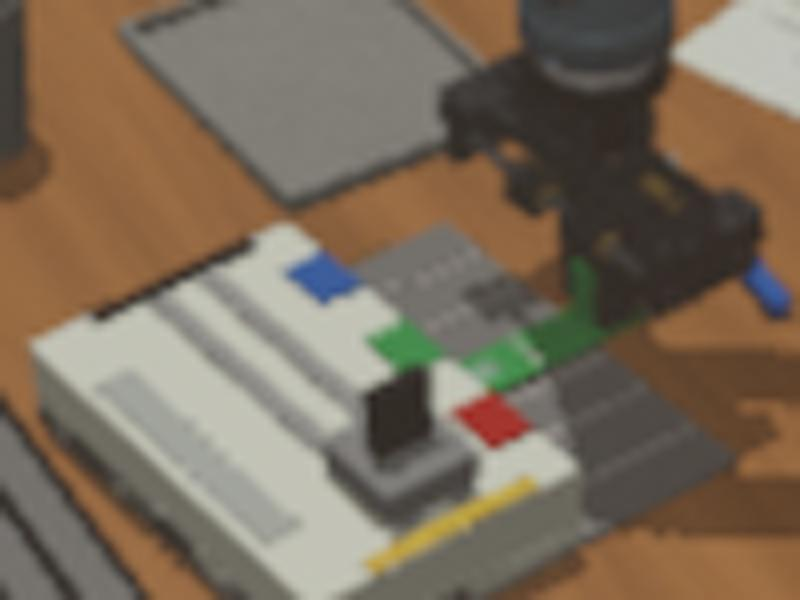

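```bash
python3 -m handwheel '[{"tx":0,"ty":1.6,"tz":0,"wx":0,"wy":0,"wz":0,"claw":-1},{"tx":0,"ty":1.6,"tz":0,"wx":0,"wy":0,"wz":0,"claw":-1},{"tx":5,"ty":2.3,"tz":0,"wx":0,"wy":0,"wz":0,"claw":-1},{"tx":10,"ty":3,"tz":0,"wx":0,"wy":0,"wz":0,"claw":-1},{"tx":15,"ty":3.7,"tz":0,"wx":0,"wy":0,"wz":0,"claw":-1},{"tx":20,"ty":4.4,"tz":0,"wx":0,"wy":0,"wz":0,"claw":-1},{"tx":25,"ty":5.1,"tz":0,"wx":0,"wy":0,"wz":0,"claw":-1},{"tx":25,"ty":5.1,"tz":0,"wx":0,"wy":0,"wz":0,"claw":-1},{"tx":25,"ty":5.1,"tz":0,"wx":0,"wy":0,"wz":0,"claw":-1}]'
python3 -c "
from h import *
print(robot.read_state()['position'])
shot('wrist','pics/w8.png')"
```

```text
time_s: 10.58
position: [525.1, -53.5, 36.7]
ee_rot: [[-0.99, -0.138, -0.0], [-0.138, 0.99, -0.0], [0.0, -0.0, -1.0]]
ft_force: [0.5, -0.7, 0.6]
finger_gap: 0.131
[525.09555974 -53.4862246   36.65328031]
```

View pics/w8.png

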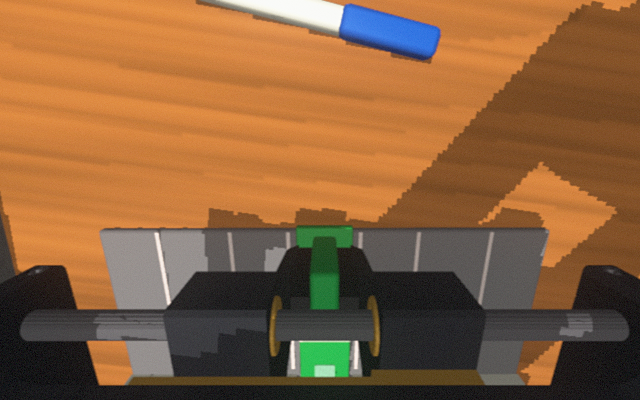

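```bash
python3 -m handwheel '[{"tx":6,"ty":0.8,"tz":0,"wx":0,"wy":0,"wz":0,"claw":-1},{"tx":12,"ty":1.6,"tz":0,"wx":0,"wy":0,"wz":0,"claw":-1},{"tx":18,"ty":2.4,"tz":0,"wx":0,"wy":0,"wz":0,"claw":-1},{"tx":24,"ty":3.3,"tz":0,"wx":0,"wy":0,"wz":0,"claw":-1},{"tx":30,"ty":4.1,"tz":0,"wx":0,"wy":0,"wz":0,"claw":-1},{"tx":34.7,"ty":4.7,"tz":0,"wx":0,"wy":0,"wz":0,"claw":-1},{"tx":34.7,"ty":4.7,"tz":-2,"wx":0,"wy":0,"wz":0,"claw":-1},{"tx":34.7,"ty":4.7,"tz":-2,"wx":0,"wy":0,"wz":0,"claw":-1},{"tx":34.7,"ty":4.7,"tz":-2,"wx":0,"wy":0,"wz":0,"claw":-1},{"tx":34.7,"ty":4.7,"tz":-2,"wx":0,"wy":0,"wz":0,"claw":-1}]'
python3 -c "
from h import *
print(robot.read_state()['position'])
shot('wrist','pics/w9.png');shot('scene','pics/s9.png');crop('pics/s9.png',240,120,340,195,8,'pics/c9.png')"
```

```text
time_s: 11.47
position: [559.1, -48.8, 34.5]
ee_rot: [[-0.99, -0.138, -0.001], [-0.138, 0.99, 0.0], [0.001, 0.0, -1.0]]
ft_force: [0.2, 0.3, -0.8]
finger_gap: 0.133
[559.05069578 -48.76492364  34.46084211]
```

View pics/c9.png

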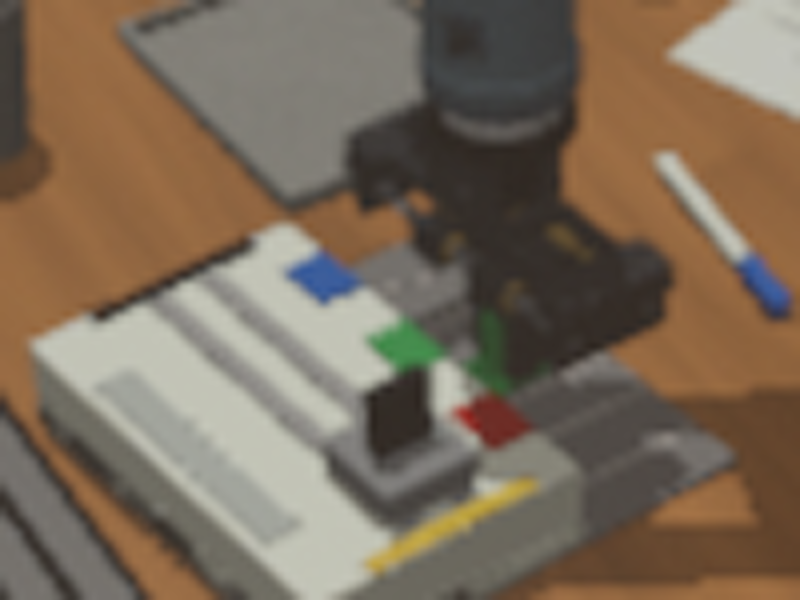

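```bash
python3 -m handwheel '[{"tx":0,"ty":0,"tz":-0.5,"wx":0,"wy":0,"wz":0,"claw":-0.2},{"tx":0,"ty":0,"tz":-0.5,"wx":0,"wy":0,"wz":0,"claw":-0.2},{"tx":0,"ty":0,"tz":-0.5,"wx":0,"wy":0,"wz":0,"claw":-0.2},{"tx":0,"ty":0,"tz":-0.5,"wx":0,"wy":0,"wz":0,"claw":-0.2},{"tx":0,"ty":0,"tz":25,"wx":0,"wy":0,"wz":0,"claw":-0.2},{"tx":0,"ty":0,"tz":60,"wx":0,"wy":0,"wz":0,"claw":-0.2},{"tx":0,"ty":0,"tz":130,"wx":0,"wy":0,"wz":0,"claw":-0.2},{"tx":0,"ty":0,"tz":130,"wx":0,"wy":0,"wz":0,"claw":-0.2},{"tx":0,"ty":0,"tz":130,"wx":0,"wy":0,"wz":0,"claw":-0.2},{"tx":0,"ty":0,"tz":130,"wx":0,"wy":0,"wz":0,"claw":-0.2},{"tx":0,"ty":0,"tz":130,"wx":0,"wy":0,"wz":0,"claw":-0.2}]'
python3 -c "
from h import *
print(robot.read_state()['position'])
shot('wrist','pics/w10.png');crop('pics/w10.png',215,60,435,225,3.6,'pics/c10.png')"
```

```text
time_s: 12.48
position: [558.9, -48.7, 164.0]
ee_rot: [[-0.99, -0.138, -0.001], [-0.138, 0.99, 0.0], [0.001, 0.0, -1.0]]
ft_force: [1.1, -0.2, -0.4]
finger_gap: 0.401
[558.91793406 -48.69047486 163.95677879]
```

View pics/w10.png

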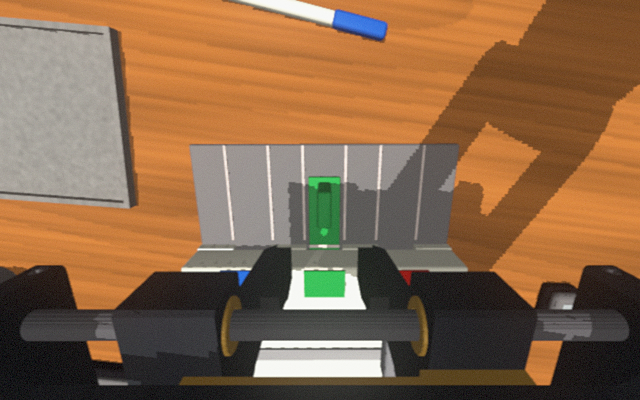

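View pics/c10.png

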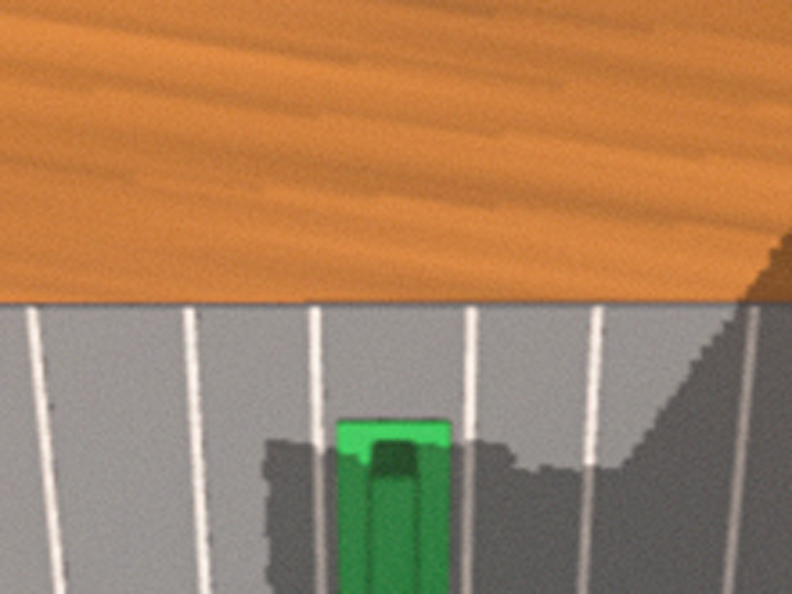

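```bash
python3 - <<'E'
from h import *
np.set_printoptions(suppress=True,precision=2)
p,im=load("pics/w10.png")
crop("pics/w10.png",280,165,370,275,6,"pics/c11.png")
w0=px2w(p,215+393/3.6,60+303/3.6,6);w1=px2w(p,215+394/3.6,60+420/3.6,11)
print(w0,w1,np.linalg.norm((w1-w0)[:2]))
w0=px2w(p,191,144.2,6);w2=px2w(p,459,144.2,6);print("width",np.linalg.norm(w2-w0))
E
```

```text
[511.89 -55.73   6.  ] [540.81 -51.48  11.  ] 29.228471463482713
width 245.57911238932977
```

View pics/c11.png

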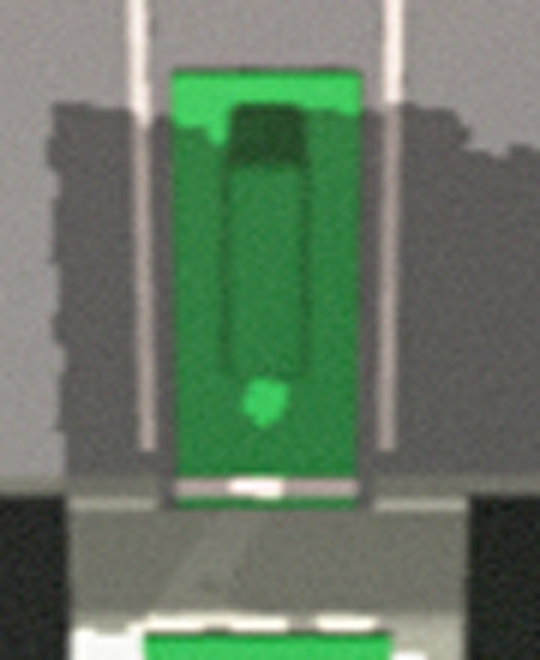

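```bash
python3 -m handwheel '[{"tx":-140,"ty":417,"tz":-34,"wx":0,"wy":0,"wz":-0.57,"claw":-0.1},{"tx":-140,"ty":417,"tz":-34,"wx":0,"wy":0,"wz":-0.57,"claw":-0.1},{"tx":-140,"ty":417,"tz":-34,"wx":0,"wy":0,"wz":-0.57,"claw":-0.1},{"tx":-140,"ty":417,"tz":-34,"wx":0,"wy":0,"wz":-0.57,"claw":-0.1},{"tx":-140,"ty":417,"tz":-34,"wx":0,"wy":0,"wz":-0.57,"claw":-0.1},{"tx":-140,"ty":417,"tz":-34,"wx":0,"wy":0,"wz":-0.57,"claw":-0.1},{"tx":-140,"ty":417,"tz":-34,"wx":0,"wy":0,"wz":-0.57,"claw":-0.1},{"tx":-140,"ty":417,"tz":-34,"wx":0,"wy":0,"wz":-0.57,"claw":-0.1},{"tx":-140,"ty":417,"tz":-34,"wx":0,"wy":0,"wz":-0.57,"claw":-0.1},{"tx":-140,"ty":417,"tz":-34,"wx":0,"wy":0,"wz":-0.57,"claw":-0.1},{"tx":-140,"ty":417,"tz":-34,"wx":0,"wy":0,"wz":-0.57,"claw":-0.1},{"tx":-140,"ty":417,"tz":-34,"wx":0,"wy":0,"wz":-0.57,"claw":-0.1},{"tx":-140,"ty":417,"tz":-34,"wx":0,"wy":0,"wz":-0.57,"claw":-0.1},{"tx":-140,"ty":417,"tz":-34,"wx":0,"wy":0,"wz":-0.57,"claw":-0.1},{"tx":-140,"ty":417,"tz":-34,"wx":0,"wy":0,"wz":-0.57,"claw":-0.1}]'
python3 -c "
from h import *
print(robot.read_state()['position'])
shot('wrist','pics/w11.png')"
```

```text
time_s: 13.78
position: [419.5, 366.9, 129.7]
ee_rot: [[-0.908, 0.42, -0.002], [0.42, 0.908, -0.001], [0.001, -0.002, -1.0]]
ft_force: [0.5, 0.7, 0.9]
finger_gap: 0.448
[419.48187392 366.85063542 129.7373183 ]
```

View pics/w11.png

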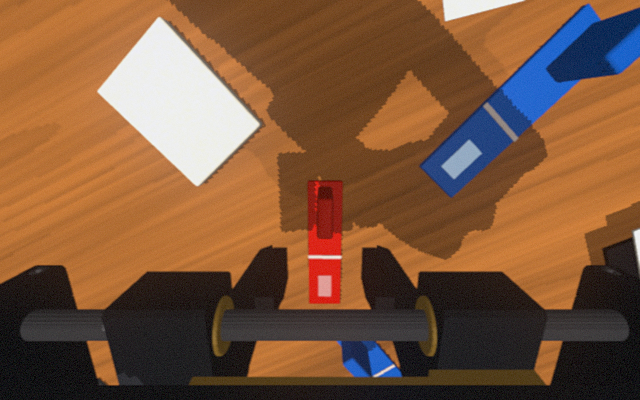

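```bash
python3 - <<'E'
from h import *
np.set_printoptions(suppress=True,precision=2)
p,im=load("pics/w11.png")
print(np.array(fit(p,[(100,-15,5),(100,15,5),(-20,-15,5),(-20,15,5),(50,-15,5),(50,15,5)],[(309,303),(341,303),(307.5,180.5),(343,180.5),(308,257.5),(342,257.5)],[420,368,-25])))
E
python3 -m handwheel '[{"tx":0,"ty":1,"tz":-40,"wx":0,"wy":0,"wz":0,"claw":-0.1},{"tx":0,"ty":1,"tz":-80,"wx":0,"wy":0,"wz":0,"claw":-0.1},{"tx":0,"ty":1,"tz":-101,"wx":0,"wy":0,"wz":0,"claw":-0.1},{"tx":0,"ty":1,"tz":-101,"wx":0,"wy":0,"wz":0,"claw":-0.1},{"tx":0,"ty":1,"tz":-101,"wx":0,"wy":0,"wz":0,"claw":-0.1},{"tx":0,"ty":1,"tz":-101,"wx":0,"wy":0,"wz":0,"claw":-0.1},{"tx":0,"ty":1,"tz":-101,"wx":0,"wy":0,"wz":0,"claw":-0.1}]' 25
```

```text
[419.36 368.1  -24.91   0.61]
time_s: 14.42
position: [421.4, 369.7, 32.0]
ee_rot: [[-0.908, 0.419, 0.003], [0.419, 0.908, 0.002], [-0.002, 0.003, -1.0]]
ft_force: [0.5, 0.2, 0.6]
finger_gap: 0.451
```

```bash
python3 -m handwheel '[{"tx":-1,"ty":-1,"tz":-1.5,"wx":0,"wy":0,"wz":0,"claw":-0.1},{"tx":-1,"ty":-1,"tz":-1.5,"wx":0,"wy":0,"wz":0,"claw":-0.1},{"tx":-1,"ty":-1,"tz":-1.5,"wx":0,"wy":0,"wz":0,"claw":-0.1},{"tx":-1,"ty":-1,"tz":-1.5,"wx":0,"wy":0,"wz":0,"claw":-1},{"tx":-1,"ty":-1,"tz":-1.5,"wx":0,"wy":0,"wz":0,"claw":-1},{"tx":-1,"ty":-1,"tz":-1.5,"wx":0,"wy":0,"wz":0,"claw":-1},{"tx":-1,"ty":-1,"tz":-1.5,"wx":0,"wy":0,"wz":0,"claw":-1},{"tx":-1,"ty":-1,"tz":-1.5,"wx":0,"wy":0,"wz":0,"claw":-1},{"tx":-1,"ty":-1,"tz":-1.5,"wx":0,"wy":0,"wz":0,"claw":-1}]' 25
python3 -c "
from h import *
shot('wrist','pics/w12.png')"
```

```text
time_s: 15.17
position: [418.4, 368.2, 28.2]
ee_rot: [[-0.908, 0.418, -0.0], [0.418, 0.908, -0.0], [0.0, -0.0, -1.0]]
ft_force: [0.1, 0.8, 0.1]
finger_gap: 0.131
```

View pics/w12.png

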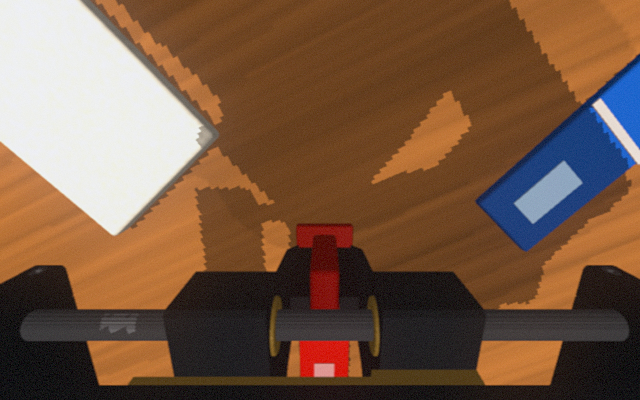

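```bash
python3 -m handwheel '[{"tx":0,"ty":0,"tz":20,"wx":0,"wy":0,"wz":0,"claw":-1},{"tx":0,"ty":-20,"tz":30,"wx":0,"wy":0,"wz":0,"claw":-1},{"tx":5,"ty":-50,"tz":30,"wx":0,"wy":0,"wz":0,"claw":-1},{"tx":10,"ty":-85,"tz":30,"wx":0,"wy":0,"wz":0.05,"claw":-1},{"tx":20,"ty":-120,"tz":30,"wx":0,"wy":0,"wz":0.13,"claw":-1},{"tx":30,"ty":-155,"tz":30,"wx":0,"wy":0,"wz":0.22,"claw":-1},{"tx":38,"ty":-190,"tz":30,"wx":0,"wy":0,"wz":0.31,"claw":-1},{"tx":45,"ty":-225,"tz":30,"wx":0,"wy":0,"wz":0.4,"claw":-1},{"tx":52,"ty":-260,"tz":30,"wx":0,"wy":0,"wz":0.49,"claw":-1},{"tx":60,"ty":-295,"tz":30,"wx":0,"wy":0,"wz":0.57,"claw":-1},{"tx":67,"ty":-330,"tz":30,"wx":0,"wy":0,"wz":0.57,"claw":-1},{"tx":72,"ty":-354,"tz":28,"wx":0,"wy":0,"wz":0.57,"claw":-1},{"tx":72,"ty":-354,"tz":28,"wx":0,"wy":0,"wz":0.57,"claw":-1},{"tx":72,"ty":-354,"tz":18,"wx":0,"wy":0,"wz":0.57,"claw":-1},{"tx":72,"ty":-354,"tz":9,"wx":0,"wy":0,"wz":0.57,"claw":-1},{"tx":72,"ty":-354,"tz":9,"wx":0,"wy":0,"wz":0.57,"claw":-1},{"tx":72,"ty":-354,"tz":9,"wx":0,"wy":0,"wz":0.57,"claw":-1},{"tx":72,"ty":-354,"tz":9,"wx":0,"wy":0,"wz":0.57,"claw":-1}]'
python3 -c "
from h import *
print(robot.read_state()['position'])
shot('wrist','pics/w13.png');shot('scene','pics/s13.png');crop('pics/s13.png',240,120,340,195,8,'pics/c13.png')"
```

```text
time_s: 16.72
position: [490.0, 15.3, 36.8]
ee_rot: [[-0.99, -0.139, -0.001], [-0.139, 0.99, 0.0], [0.001, 0.0, -1.0]]
ft_force: [-1.1, -0.1, -1.0]
finger_gap: 0.132
[489.99203631  15.27332589  36.78572345]
```

View pics/w13.png

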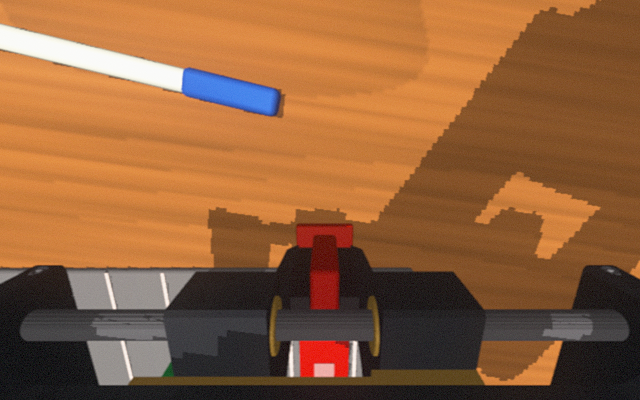

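View pics/c13.png

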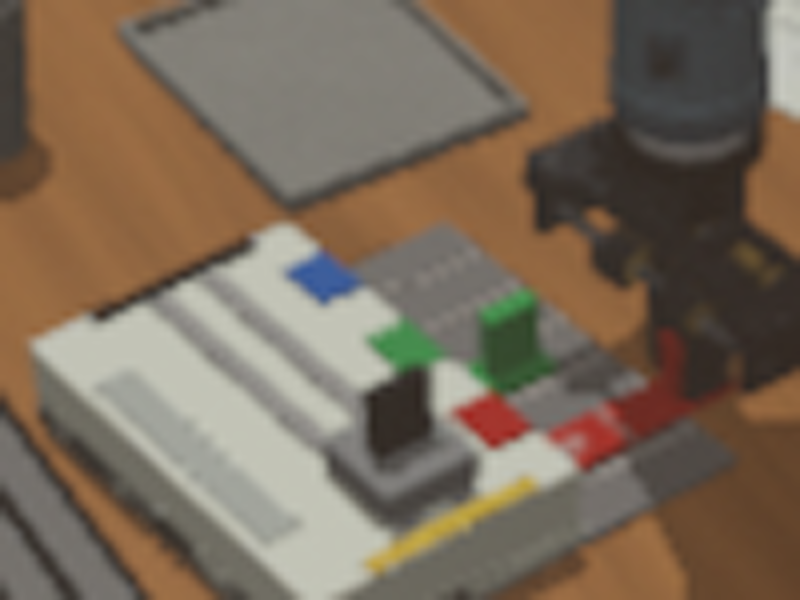

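```bash
python3 -m handwheel '[{"tx":5,"ty":0.2,"tz":0,"wx":0,"wy":0,"wz":0,"claw":-1},{"tx":10,"ty":0.8,"tz":0,"wx":0,"wy":0,"wz":0,"claw":-1},{"tx":15,"ty":1.5,"tz":0,"wx":0,"wy":0,"wz":0,"claw":-1},{"tx":20,"ty":2.2,"tz":0,"wx":0,"wy":0,"wz":0,"claw":-1},{"tx":25,"ty":2.9,"tz":0,"wx":0,"wy":0,"wz":0,"claw":-1},{"tx":25,"ty":2.9,"tz":0,"wx":0,"wy":0,"wz":0,"claw":-1},{"tx":25,"ty":2.9,"tz":0,"wx":0,"wy":0,"wz":0,"claw":-1}]'
python3 -c "
from h import *
print(robot.read_state()['position'])"
```

```text
time_s: 17.4
position: [515.8, 17.1, 37.1]
ee_rot: [[-0.99, -0.138, -0.0], [-0.138, 0.99, -0.0], [0.0, 0.0, -1.0]]
ft_force: [0.6, -0.1, -1.1]
finger_gap: 0.133
[515.75988823  17.05630755  37.13315253]
```

```bash
python3 -m handwheel '[{"tx":6,"ty":1.2,"tz":-1,"wx":0,"wy":0,"wz":0,"claw":-1},{"tx":12,"ty":2.1,"tz":-1,"wx":0,"wy":0,"wz":0,"claw":-1},{"tx":18,"ty":3,"tz":-1,"wx":0,"wy":0,"wz":0,"claw":-1},{"tx":24,"ty":3.8,"tz":-1,"wx":0,"wy":0,"wz":0,"claw":-1},{"tx":30,"ty":4.7,"tz":-1,"wx":0,"wy":0,"wz":0,"claw":-1},{"tx":34.7,"ty":5.4,"tz":-1,"wx":0,"wy":0,"wz":0,"claw":-1},{"tx":34.7,"ty":5.4,"tz":-2,"wx":0,"wy":0,"wz":0,"claw":-1},{"tx":34.7,"ty":5.4,"tz":-2,"wx":0,"wy":0,"wz":0,"claw":-1},{"tx":34.7,"ty":5.4,"tz":-2,"wx":0,"wy":0,"wz":0,"claw":-1},{"tx":34.7,"ty":5.4,"tz":-2,"wx":0,"wy":0,"wz":0,"claw":-1}]'
```

```text
time_s: 18.23
position: [549.8, 22.5, 35.0]
ee_rot: [[-0.99, -0.138, -0.001], [-0.138, 0.99, 0.0], [0.001, 0.0, -1.0]]
ft_force: [0.6, 0.4, -1.0]
finger_gap: 0.137
```

```bash
python3 -m handwheel '[{"tx":0.5,"ty":0,"tz":-0.5,"wx":0,"wy":0,"wz":0,"claw":-1},{"tx":0.5,"ty":0,"tz":-0.5,"wx":0,"wy":0,"wz":0,"claw":-0.2},{"tx":0.5,"ty":0,"tz":-0.5,"wx":0,"wy":0,"wz":0,"claw":-0.2},{"tx":0.5,"ty":0,"tz":-0.5,"wx":0,"wy":0,"wz":0,"claw":-0.2},{"tx":0.5,"ty":0,"tz":-0.5,"wx":0,"wy":0,"wz":0,"claw":-0.2},{"tx":0,"ty":0,"tz":25,"wx":0,"wy":0,"wz":0,"claw":-0.2},{"tx":0,"ty":0,"tz":60,"wx":0,"wy":0,"wz":0,"claw":-0.2},{"tx":0,"ty":0,"tz":130,"wx":0,"wy":0,"wz":0,"claw":-0.2},{"tx":0,"ty":0,"tz":130,"wx":0,"wy":0,"wz":0,"claw":-0.2},{"tx":0,"ty":0,"tz":130,"wx":0,"wy":0,"wz":0,"claw":-0.2},{"tx":0,"ty":0,"tz":130,"wx":0,"wy":0,"wz":0,"claw":-0.2},{"tx":0,"ty":0,"tz":130,"wx":0,"wy":0,"wz":0,"claw":-0.2}]'
python3 -c "
from h import *
print(robot.read_state()['position'])
shot('wrist','pics/w14.png');crop('pics/w14.png',215,130,375,280,5,'pics/c14.png')"
```

```text
time_s: 19.23
position: [549.6, 22.5, 164.4]
ee_rot: [[-0.99, -0.138, -0.001], [-0.138, 0.99, 0.0], [0.001, 0.0, -1.0]]
ft_force: [0.5, 0.8, -0.3]
finger_gap: 0.398
[549.55955858  22.53915378 164.44262795]
```

View pics/c14.png

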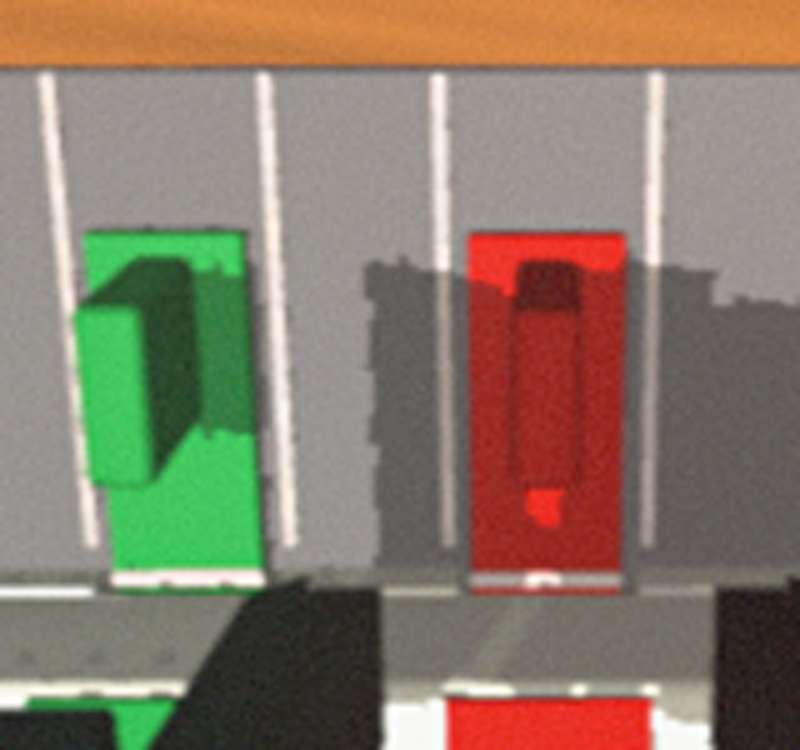

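```bash
python3 -m handwheel '[{"tx":11,"ty":312,"tz":-34,"wx":0,"wy":0,"wz":0.082,"claw":-0.1},{"tx":11,"ty":312,"tz":-34,"wx":0,"wy":0,"wz":0.082,"claw":-0.1},{"tx":11,"ty":312,"tz":-34,"wx":0,"wy":0,"wz":0.082,"claw":-0.1},{"tx":11,"ty":312,"tz":-34,"wx":0,"wy":0,"wz":0.082,"claw":-0.1},{"tx":11,"ty":312,"tz":-34,"wx":0,"wy":0,"wz":0.082,"claw":-0.1},{"tx":11,"ty":312,"tz":-34,"wx":0,"wy":0,"wz":0.082,"claw":-0.1},{"tx":11,"ty":312,"tz":-34,"wx":0,"wy":0,"wz":0.082,"claw":-0.1},{"tx":11,"ty":312,"tz":-34,"wx":0,"wy":0,"wz":0.082,"claw":-0.1},{"tx":11,"ty":312,"tz":-34,"wx":0,"wy":0,"wz":0.082,"claw":-0.1},{"tx":11,"ty":312,"tz":-34,"wx":0,"wy":0,"wz":0.082,"claw":-0.1},{"tx":11,"ty":312,"tz":-34,"wx":0,"wy":0,"wz":0.082,"claw":-0.1},{"tx":11,"ty":312,"tz":-34,"wx":0,"wy":0,"wz":0.082,"claw":-0.1}]'
python3 -c "
from h import *
print(robot.read_state()['position'])
shot('wrist','pics/w15.png')"
```

```text
time_s: 20.28
position: [561.0, 332.9, 130.3]
ee_rot: [[-0.976, -0.217, -0.002], [-0.217, 0.976, -0.001], [0.002, -0.001, -1.0]]
ft_force: [0.9, -0.6, 0.4]
finger_gap: 0.447
[561.00894682 332.86656685 130.32083141]
```

View pics/w15.png

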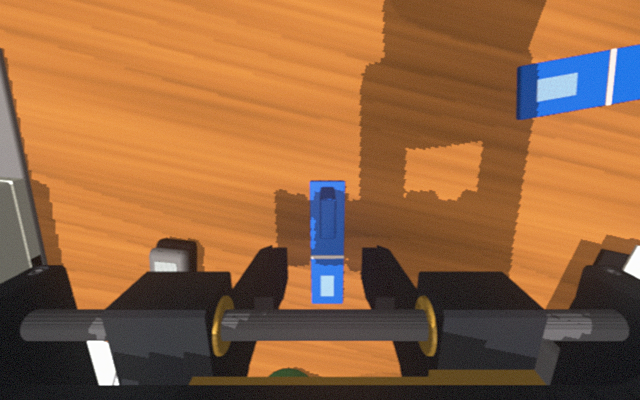

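```bash
python3 -m handwheel '[{"tx":0,"ty":1,"tz":-40,"wx":0,"wy":0,"wz":0,"claw":-0.1},{"tx":0,"ty":1,"tz":-80,"wx":0,"wy":0,"wz":0,"claw":-0.1},{"tx":0,"ty":1,"tz":-101,"wx":0,"wy":0,"wz":0,"claw":-0.1},{"tx":0,"ty":1,"tz":-101,"wx":0,"wy":0,"wz":0,"claw":-0.1},{"tx":0,"ty":1,"tz":-101,"wx":0,"wy":0,"wz":0,"claw":-0.1},{"tx":0,"ty":1,"tz":-101,"wx":0,"wy":0,"wz":0,"claw":-0.1},{"tx":0,"ty":1,"tz":-101,"wx":0,"wy":0,"wz":0,"claw":-0.1}]' 25
```

```text
time_s: 20.92
position: [563.3, 335.7, 33.1]
ee_rot: [[-0.976, -0.218, 0.004], [-0.218, 0.976, 0.002], [-0.004, 0.001, -1.0]]
ft_force: [-0.2, -0.0, 0.7]
finger_gap: 0.453
```

```bash
python3 -m handwheel '[{"tx":-1.5,"ty":-0.7,"tz":-2.5,"wx":0,"wy":0,"wz":0,"claw":-0.1},{"tx":-1.5,"ty":-0.7,"tz":-2.5,"wx":0,"wy":0,"wz":0,"claw":-0.1},{"tx":-1.5,"ty":-0.7,"tz":-2.5,"wx":0,"wy":0,"wz":0,"claw":-0.1},{"tx":-1.5,"ty":-0.7,"tz":-2.5,"wx":0,"wy":0,"wz":0,"claw":-1},{"tx":-1.5,"ty":-0.7,"tz":-2.5,"wx":0,"wy":0,"wz":0,"claw":-1},{"tx":-1.5,"ty":-0.7,"tz":-2.5,"wx":0,"wy":0,"wz":0,"claw":-1},{"tx":-1.5,"ty":-0.7,"tz":-2.5,"wx":0,"wy":0,"wz":0,"claw":-1},{"tx":-1.5,"ty":-0.7,"tz":-2.5,"wx":0,"wy":0,"wz":0,"claw":-1},{"tx":-1.5,"ty":-0.7,"tz":-2.5,"wx":0,"wy":0,"wz":0,"claw":-1}]' 25
python3 -c "
from h import *
print(robot.read_state()['position'])
shot('wrist','pics/w16.png')"
```

```text
time_s: 21.67
position: [559.6, 334.8, 27.6]
ee_rot: [[-0.976, -0.219, -0.0], [-0.219, 0.976, -0.0], [0.0, -0.0, -1.0]]
ft_force: [-0.4, 0.6, 0.9]
finger_gap: 0.13
[559.63438294 334.7803835   27.64507256]
```

View pics/w16.png

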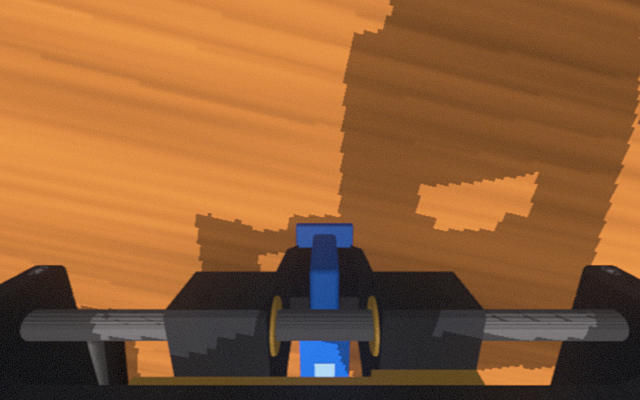

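```bash
python3 -m handwheel '[{"tx":0,"ty":0,"tz":20,"wx":0,"wy":0,"wz":0,"claw":-1},{"tx":-20,"ty":-10,"tz":30,"wx":0,"wy":0,"wz":0,"claw":-1},{"tx":-50,"ty":-28,"tz":30,"wx":0,"wy":0,"wz":-0.03,"claw":-1},{"tx":-80,"ty":-46,"tz":30,"wx":0,"wy":0,"wz":-0.06,"claw":-1},{"tx":-110,"ty":-64,"tz":30,"wx":0,"wy":0,"wz":-0.083,"claw":-1},{"tx":-135,"ty":-85,"tz":30,"wx":0,"wy":0,"wz":-0.083,"claw":-1},{"tx":-145,"ty":-110,"tz":30,"wx":0,"wy":0,"wz":-0.083,"claw":-1},{"tx":-145,"ty":-145,"tz":30,"wx":0,"wy":0,"wz":-0.083,"claw":-1},{"tx":-145,"ty":-180,"tz":30,"wx":0,"wy":0,"wz":-0.083,"claw":-1},{"tx":-145,"ty":-215,"tz":30,"wx":0,"wy":0,"wz":-0.083,"claw":-1},{"tx":-145,"ty":-250,"tz":30,"wx":0,"wy":0,"wz":-0.083,"claw":-1},{"tx":-145,"ty":-250,"tz":30,"wx":0,"wy":0,"wz":-0.083,"claw":-1},{"tx":-145,"ty":-250,"tz":30,"wx":0,"wy":0,"wz":-0.083,"claw":-1}]'
```

```text
time_s: 22.8
position: [415.1, 83.1, 58.0]
ee_rot: [[-0.991, -0.132, 0.001], [-0.132, 0.991, 0.0], [-0.001, -0.0, -1.0]]
ft_force: [0.4, 1.4, -1.0]
finger_gap: 0.131
```

```bash
python3 -m handwheel '[{"tx":0,"ty":-30,"tz":0,"wx":0,"wy":0,"wz":0.005,"claw":-1},{"tx":0,"ty":-65,"tz":0,"wx":0,"wy":0,"wz":0.005,"claw":-1},{"tx":0,"ty":-100,"tz":0,"wx":0,"wy":0,"wz":0.005,"claw":-1},{"tx":0,"ty":-135,"tz":0,"wx":0,"wy":0,"wz":0.005,"claw":-1},{"tx":0,"ty":-170,"tz":0,"wx":0,"wy":0,"wz":0.005,"claw":-1},{"tx":5,"ty":-200,"tz":0,"wx":0,"wy":0,"wz":0.005,"claw":-1},{"tx":30,"ty":-211,"tz":0,"wx":0,"wy":0,"wz":0.005,"claw":-1},{"tx":60,"ty":-211,"tz":0,"wx":0,"wy":0,"wz":0.005,"claw":-1},{"tx":90,"ty":-211,"tz":-5,"wx":0,"wy":0,"wz":0.005,"claw":-1},{"tx":94.5,"ty":-211.5,"tz":-15,"wx":0,"wy":0,"wz":0.005,"claw":-1},{"tx":94.5,"ty":-211.5,"tz":-22,"wx":0,"wy":0,"wz":0.005,"claw":-1},{"tx":94.5,"ty":-211.5,"tz":-22,"wx":0,"wy":0,"wz":0.005,"claw":-1},{"tx":94.5,"ty":-211.5,"tz":-22,"wx":0,"wy":0,"wz":0.005,"claw":-1},{"tx":94.5,"ty":-211.5,"tz":-22,"wx":0,"wy":0,"wz":0.005,"claw":-1}]'
python3 -c "
from h import *
print(robot.read_state()['position'])
shot('wrist','pics/w17.png');shot('scene','pics/s17.png');crop('pics/s17.png',240,120,340,195,8,'pics/c17.png')"
```

```text
time_s: 23.97
position: [508.3, -125.9, 35.6]
ee_rot: [[-0.99, -0.142, -0.001], [-0.142, 0.99, 0.001], [0.001, 0.001, -1.0]]
ft_force: [0.4, -1.1, -0.7]
finger_gap: 0.135
[ 508.25131466 -125.87596292   35.55605475]
```

View pics/w17.png

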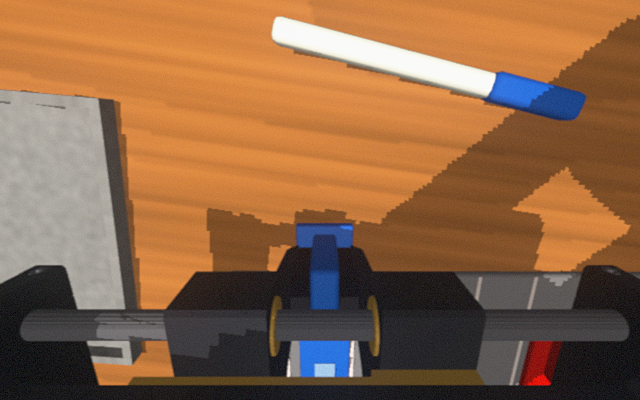

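View pics/c17.png

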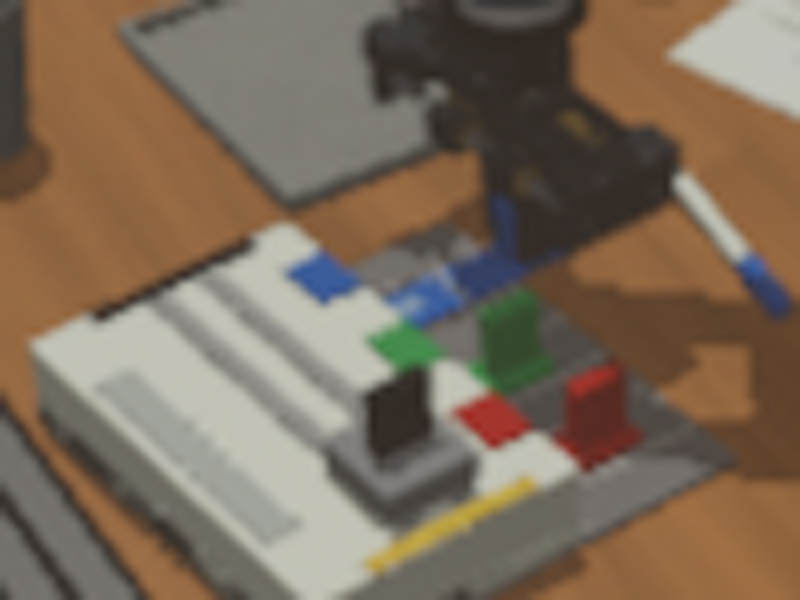

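```bash
python3 -m handwheel '[{"tx":0.3,"ty":-1.6,"tz":0,"wx":0,"wy":0,"wz":-0.003,"claw":-1},{"tx":0.3,"ty":-1.6,"tz":0,"wx":0,"wy":0,"wz":-0.003,"claw":-1},{"tx":0.3,"ty":-1.6,"tz":0,"wx":0,"wy":0,"wz":-0.003,"claw":-1},{"tx":0.3,"ty":-1.6,"tz":0,"wx":0,"wy":0,"wz":-0.003,"claw":-1}]'
python3 -c "
from h import *
shot('wrist','pics/w18.png');crop('pics/w18.png',260,320,390,390,6,'pics/c18.png')"
```

```text
time_s: 24.4
position: [509.5, -128.5, 35.9]
ee_rot: [[-0.99, -0.138, 0.0], [-0.138, 0.99, -0.0], [-0.0, -0.0, -1.0]]
ft_force: [0.4, -0.3, -0.5]
finger_gap: 0.133
```

View pics/c18.png

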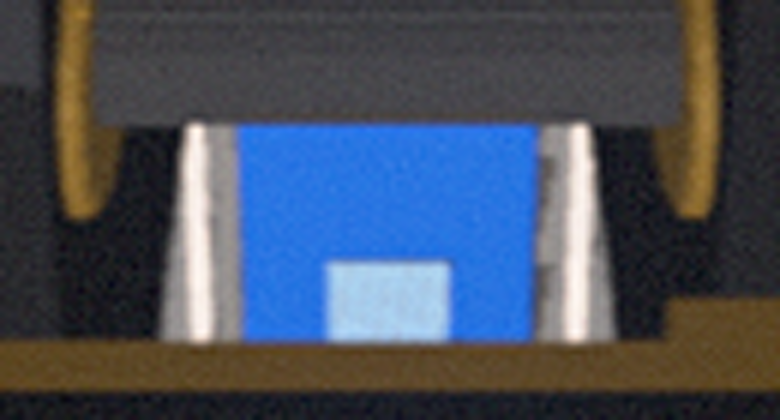

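```bash
python3 -m handwheel '[{"tx":5,"ty":0.7,"tz":0,"wx":0,"wy":0,"wz":0,"claw":-1},{"tx":10,"ty":1.4,"tz":0,"wx":0,"wy":0,"wz":0,"claw":-1},{"tx":15,"ty":2,"tz":0,"wx":0,"wy":0,"wz":0,"claw":-1},{"tx":20,"ty":2.7,"tz":0,"wx":0,"wy":0,"wz":0,"claw":-1},{"tx":25,"ty":3.4,"tz":0,"wx":0,"wy":0,"wz":0,"claw":-1},{"tx":25,"ty":3.4,"tz":0,"wx":0,"wy":0,"wz":0,"claw":-1},{"tx":25,"ty":3.4,"tz":0,"wx":0,"wy":0,"wz":0,"claw":-1}]'
```

```text
time_s: 25.03
position: [534.8, -124.8, 35.6]
ee_rot: [[-0.99, -0.139, -0.0], [-0.139, 0.99, -0.0], [0.0, -0.0, -1.0]]
ft_force: [0.5, -0.1, -1.1]
finger_gap: 0.133
```

```bash
python3 -m handwheel '[{"tx":6,"ty":0.8,"tz":0,"wx":0,"wy":0,"wz":0,"claw":-1},{"tx":12,"ty":1.6,"tz":0,"wx":0,"wy":0,"wz":0,"claw":-1},{"tx":18,"ty":2.5,"tz":0,"wx":0,"wy":0,"wz":0,"claw":-1},{"tx":24,"ty":3.3,"tz":0,"wx":0,"wy":0,"wz":0,"claw":-1},{"tx":30,"ty":4.1,"tz":0,"wx":0,"wy":0,"wz":0,"claw":-1},{"tx":35,"ty":4.8,"tz":-0.5,"wx":0,"wy":0,"wz":0,"claw":-1},{"tx":35,"ty":4.8,"tz":-1,"wx":0,"wy":0,"wz":0,"claw":-1},{"tx":35,"ty":4.8,"tz":-1,"wx":0,"wy":0,"wz":0,"claw":-1},{"tx":35,"ty":4.8,"tz":-1,"wx":0,"wy":0,"wz":0,"claw":-1},{"tx":35,"ty":4.8,"tz":-1,"wx":0,"wy":0,"wz":0,"claw":-1}]'
```

```text
time_s: 25.87
position: [569.1, -120.1, 34.5]
ee_rot: [[-0.99, -0.139, -0.001], [-0.139, 0.99, 0.0], [0.001, 0.0, -1.0]]
ft_force: [0.3, -0.5, 0.4]
finger_gap: 0.128
```

```bash
python3 -m handwheel '[{"tx":0.7,"ty":0,"tz":-0.3,"wx":0,"wy":0,"wz":0,"claw":-1},{"tx":0.7,"ty":0,"tz":-0.3,"wx":0,"wy":0,"wz":0,"claw":-1},{"tx":0.7,"ty":0,"tz":-0.3,"wx":0,"wy":0,"wz":0,"claw":-0.2},{"tx":0.7,"ty":0,"tz":-0.3,"wx":0,"wy":0,"wz":0,"claw":-0.2},{"tx":0.7,"ty":0,"tz":-0.3,"wx":0,"wy":0,"wz":0,"claw":-0.2},{"tx":0.7,"ty":0,"tz":-0.3,"wx":0,"wy":0,"wz":0,"claw":-0.2},{"tx":0,"ty":0,"tz":25,"wx":0,"wy":0,"wz":0,"claw":-0.2},{"tx":0,"ty":0,"tz":60,"wx":0,"wy":0,"wz":0,"claw":-0.2},{"tx":0,"ty":40,"tz":130,"wx":0,"wy":0,"wz":0,"claw":-0.2},{"tx":-8,"ty":70,"tz":130,"wx":0,"wy":0,"wz":0,"claw":-0.2},{"tx":-8,"ty":70,"tz":130,"wx":0,"wy":0,"wz":0,"claw":-0.2},{"tx":-8,"ty":70,"tz":130,"wx":0,"wy":0,"wz":0,"claw":-0.2},{"tx":-8,"ty":70,"tz":130,"wx":0,"wy":0,"wz":0,"claw":-0.2},{"tx":-8,"ty":70,"tz":130,"wx":0,"wy":0,"wz":0,"claw":-0.2}]'
python3 -c "
from h import *
print(robot.read_state()['position'])
shot('wrist','pics/w19.png');crop('pics/w19.png',180,130,470,290,2.75,'pics/c19.png')"
```

```text
time_s: 27.03
position: [560.8, -50.5, 163.2]
ee_rot: [[-0.99, -0.139, -0.002], [-0.139, 0.99, 0.0], [0.002, 0.0, -1.0]]
ft_force: [-0.2, 0.5, 0.0]
finger_gap: 0.4
[560.79095449 -50.51828193 163.24471314]
```

View pics/c19.png

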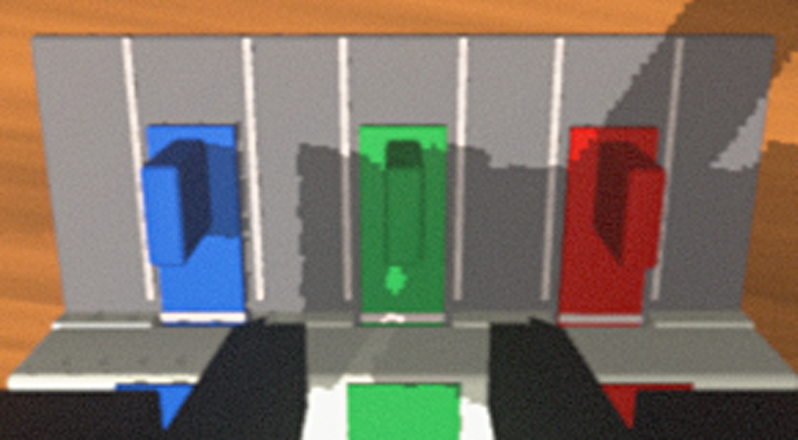

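```bash
python3 -m handwheel '[{"tx":112,"ty":98.3,"tz":5,"wx":0,"wy":0,"wz":0,"claw":-0.1},{"tx":112,"ty":98.3,"tz":5,"wx":0,"wy":0,"wz":0,"claw":-0.1},{"tx":112,"ty":98.3,"tz":5,"wx":0,"wy":0,"wz":0,"claw":-0.1},{"tx":112,"ty":98.3,"tz":5,"wx":0,"wy":0,"wz":0,"claw":-0.1},{"tx":112,"ty":98.3,"tz":5,"wx":0,"wy":0,"wz":0,"claw":-0.1},{"tx":112,"ty":98.3,"tz":5,"wx":0,"wy":0,"wz":0,"claw":-0.1},{"tx":112,"ty":98.3,"tz":-25,"wx":0,"wy":0,"wz":0,"claw":-0.1},{"tx":112,"ty":98.3,"tz":-54,"wx":0,"wy":0,"wz":0,"claw":-0.1},{"tx":112,"ty":98.3,"tz":-54,"wx":0,"wy":0,"wz":0,"claw":-0.1},{"tx":112,"ty":98.3,"tz":-54,"wx":0,"wy":0,"wz":0,"claw":-0.1},{"tx":112,"ty":98.3,"tz":-54,"wx":0,"wy":0,"wz":0,"claw":-0.1}]'
python3 -c "
from h import *
print(robot.read_state()['position'])
shot('wrist','pics/w20.png')"
```

```text
time_s: 28.0
position: [673.4, 47.0, 111.4]
ee_rot: [[-0.991, -0.137, -0.0], [-0.137, 0.991, -0.0], [0.0, -0.0, -1.0]]
ft_force: [0.4, 0.7, 0.5]
finger_gap: 0.448
[673.4164312   46.95682596 111.43522102]
```

View pics/w20.png

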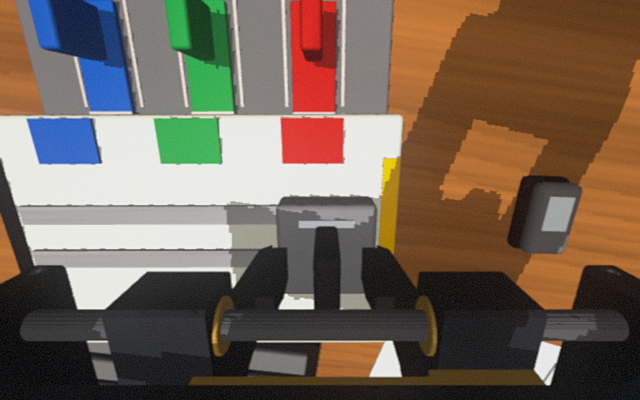

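Fin (col 326) is between the fingers, the head against the yellow band. Grip and slide to the far end.

```bash
python3 -m handwheel '[{"tx":0,"ty":0.5,"tz":-1,"wx":0,"wy":0,"wz":0,"claw":-1},{"tx":0,"ty":0.5,"tz":-1,"wx":0,"wy":0,"wz":0,"claw":-1},{"tx":0,"ty":0.5,"tz":-1,"wx":0,"wy":0,"wz":0,"claw":-1},{"tx":0,"ty":0.5,"tz":-1,"wx":0,"wy":0,"wz":0,"claw":-1},{"tx":0,"ty":0.5,"tz":-1,"wx":0,"wy":0,"wz":0,"claw":-1},{"tx":0,"ty":0.5,"tz":-1,"wx":0,"wy":0,"wz":0,"claw":-1}]' 20
python3 -m handwheel '[{"tx":1.4,"ty":-10,"tz":0,"wx":0,"wy":0,"wz":0,"claw":-1},{"tx":4.1,"ty":-30,"tz":0,"wx":0,"wy":0,"wz":0,"claw":-1},{"tx":6.8,"ty":-50,"tz":0,"wx":0,"wy":0,"wz":0,"claw":-1},{"tx":9.6,"ty":-70,"tz":0,"wx":0,"wy":0,"wz":0,"claw":-1},{"tx":12.3,"ty":-90,"tz":0,"wx":0,"wy":0,"wz":0,"claw":-1},{"tx":15.1,"ty":-110,"tz":0,"wx":0,"wy":0,"wz":0,"claw":-1},{"tx":17.8,"ty":-130,"tz":0,"wx":0,"wy":0,"wz":0,"claw":-1},{"tx":19.9,"ty":-145,"tz":0,"wx":0,"wy":0,"wz":0,"claw":-1},{"tx":21.2,"ty":-155,"tz":0,"wx":0,"wy":0,"wz":0,"claw":-1},{"tx":22.1,"ty":-161.5,"tz":0,"wx":0,"wy":0,"wz":0,"claw":-1},{"tx":22.1,"ty":-161.5,"tz":0,"wx":0,"wy":0,"wz":0,"claw":-1},{"tx":22.1,"ty":-161.5,"tz":0,"wx":0,"wy":0,"wz":0,"claw":-1},{"tx":22.1,"ty":-161.5,"tz":0,"wx":0,"wy":0,"wz":0,"claw":-1}]'
python3 -c "
from h import *
shot('wrist','pics/w21.png')"
```

```text
time_s: 28.55
position: [673.9, 48.2, 110.4]
ee_rot: [[-0.99, -0.139, 0.001], [-0.139, 0.99, -0.001], [-0.001, -0.001, -1.0]]
ft_force: [-0.8, -2.8, 3.1]
finger_gap: 0.137
time_s: 29.63
position: [696.1, -110.5, 110.4]
ee_rot: [[-0.99, -0.14, 0.001], [-0.14, 0.99, 0.003], [-0.001, 0.003, -1.0]]
ft_force: [1.2, 7.5, 6.4]
finger_gap: 0.133
```

View pics/w21.png

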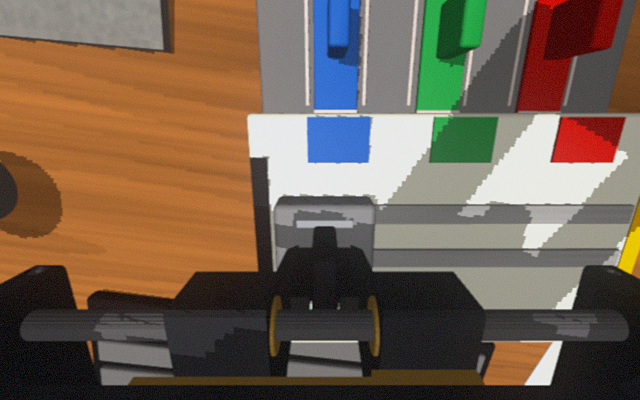

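```bash
python3 -m handwheel '[{"tx":0,"ty":0,"tz":0,"wx":0,"wy":0,"wz":0,"claw":-1},{"tx":0,"ty":0,"tz":0,"wx":0,"wy":0,"wz":0,"claw":-1},{"tx":-2,"ty":15,"tz":0,"wx":0,"wy":0,"wz":0,"claw":-1},{"tx":-4.8,"ty":35,"tz":0,"wx":0,"wy":0,"wz":0,"claw":-1},{"tx":-7.5,"ty":55,"tz":0,"wx":0,"wy":0,"wz":0,"claw":-1},{"tx":-10.3,"ty":75,"tz":0,"wx":0,"wy":0,"wz":0,"claw":-1},{"tx":-13,"ty":95,"tz":0,"wx":0,"wy":0,"wz":0,"claw":-1},{"tx":-15.8,"ty":115,"tz":0,"wx":0,"wy":0,"wz":0,"claw":-1},{"tx":-18.5,"ty":135,"tz":0,"wx":0,"wy":0,"wz":0,"claw":-1},{"tx":-20.5,"ty":150,"tz":0,"wx":0,"wy":0,"wz":0,"claw":-1},{"tx":-21.8,"ty":159,"tz":0,"wx":0,"wy":0,"wz":0,"claw":-1},{"tx":-22.3,"ty":163.5,"tz":0,"wx":0,"wy":0,"wz":0,"claw":-1},{"tx":-22.3,"ty":163.5,"tz":0,"wx":0,"wy":0,"wz":0,"claw":-1},{"tx":-22.3,"ty":163.5,"tz":0,"wx":0,"wy":0,"wz":0,"claw":-1},{"tx":-22.3,"ty":163.5,"tz":0,"wx":0,"wy":0,"wz":0,"claw":-1},{"tx":-22.3,"ty":163.5,"tz":0,"wx":0,"wy":0,"wz":0,"claw":-1}]'
```

```text
time_s: 31.02
position: [673.8, 48.3, 110.3]
ee_rot: [[-0.99, -0.138, 0.001], [-0.138, 0.99, -0.004], [-0.0, -0.004, -1.0]]
ft_force: [0.8, -7.6, 5.4]
finger_gap: 0.136
```

```bash
python3 -m handwheel '[{"tx":0,"ty":-2,"tz":0,"wx":0,"wy":0,"wz":0,"claw":-0.2},{"tx":0,"ty":-2,"tz":0,"wx":0,"wy":0,"wz":0,"claw":-0.2},{"tx":0,"ty":-2,"tz":0,"wx":0,"wy":0,"wz":0,"claw":-0.2},{"tx":0,"ty":-2,"tz":0,"wx":0,"wy":0,"wz":0,"claw":-0.2},{"tx":0,"ty":-2,"tz":30,"wx":0,"wy":0,"wz":0,"claw":-0.2},{"tx":0,"ty":-2,"tz":60,"wx":0,"wy":0,"wz":0,"claw":-0.2},{"tx":-113,"ty":-100,"tz":60,"wx":0,"wy":0,"wz":0,"claw":-0.2},{"tx":-113,"ty":-100,"tz":60,"wx":0,"wy":0,"wz":0,"claw":-0.2},{"tx":-113,"ty":-100,"tz":60,"wx":0,"wy":0,"wz":0,"claw":-0.2},{"tx":-113,"ty":-100,"tz":60,"wx":0,"wy":0,"wz":0,"claw":-0.2},{"tx":-113,"ty":-100,"tz":60,"wx":0,"wy":0,"wz":0,"claw":-0.2},{"tx":-113,"ty":-100,"tz":60,"wx":0,"wy":0,"wz":0,"claw":-0.2},{"tx":-113,"ty":-100,"tz":60,"wx":0,"wy":0,"wz":0,"claw":-0.2}]'
python3 -c "
from h import *
print(robot.read_state()['position'])
shot('wrist','pics/w22.png');shot('top','pics/t22.png');crop('pics/t22.png',340,120,540,260,4,'pics/c22.png')"
```

```text
time_s: 32.1
position: [560.8, -49.0, 169.9]
ee_rot: [[-0.99, -0.139, 0.001], [-0.139, 0.99, 0.0], [-0.001, 0.0, -1.0]]
ft_force: [1.1, -0.2, -0.8]
finger_gap: 0.403
[560.82652178 -48.96976556 169.91214355]
```

View pics/w22.png

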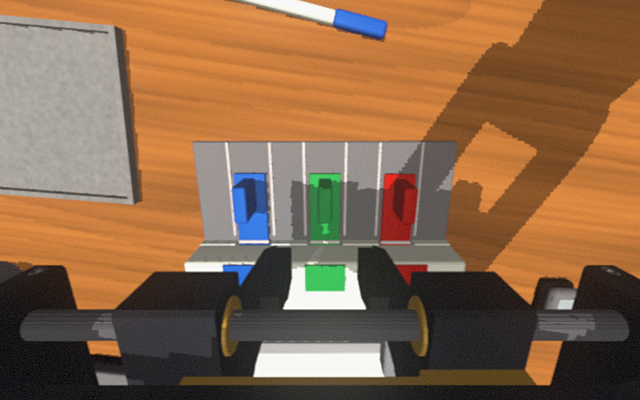

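View pics/c22.png

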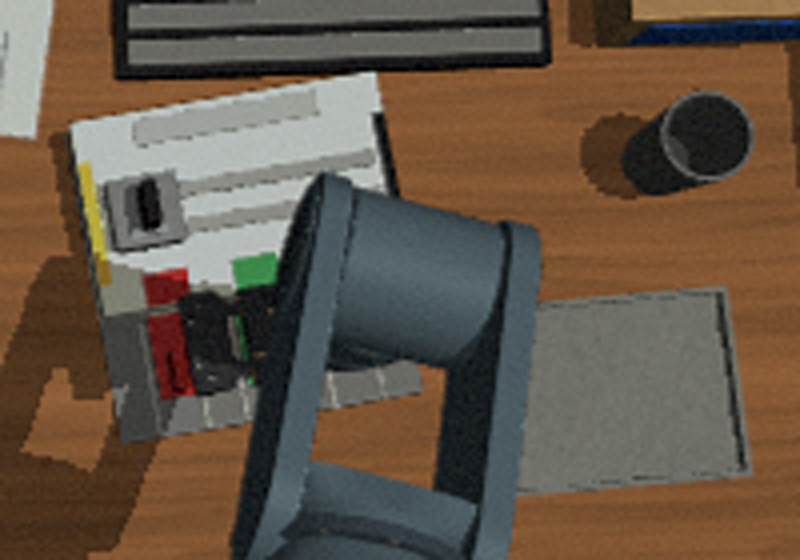

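```bash
python3 -m handwheel '[{"tx":9,"ty":-71,"tz":-60,"wx":0,"wy":0,"wz":0,"claw":-0.2},{"tx":9,"ty":-71,"tz":-60,"wx":0,"wy":0,"wz":0,"claw":-0.2},{"tx":9,"ty":-71,"tz":-60,"wx":0,"wy":0,"wz":0,"claw":-0.2},{"tx":9,"ty":-71,"tz":-60,"wx":0,"wy":0,"wz":0,"claw":-0.2},{"tx":9,"ty":-71,"tz":-100,"wx":0,"wy":0,"wz":0,"claw":-0.2},{"tx":9,"ty":-71,"tz":-135,"wx":0,"wy":0,"wz":0,"claw":-0.2},{"tx":9,"ty":-71,"tz":-135,"wx":0,"wy":0,"wz":0,"claw":-0.2},{"tx":9,"ty":-71,"tz":-135,"wx":0,"wy":0,"wz":0,"claw":-0.2},{"tx":9,"ty":-71,"tz":-135,"wx":0,"wy":0,"wz":0,"claw":-0.2},{"tx":9,"ty":-71,"tz":-135,"wx":0,"wy":0,"wz":0,"claw":-0.2}]' 25
python3 -m handwheel '[{"tx":-1,"ty":0,"tz":-1,"wx":0,"wy":0,"wz":0,"claw":-0.2},{"tx":-1,"ty":0,"tz":-1,"wx":0,"wy":0,"wz":0,"claw":-1},{"tx":-1,"ty":0,"tz":-1,"wx":0,"wy":0,"wz":0,"claw":-1},{"tx":-1,"ty":0,"tz":-1,"wx":0,"wy":0,"wz":0,"claw":-1},{"tx":-1,"ty":0,"tz":-1,"wx":0,"wy":0,"wz":0,"claw":-1},{"tx":-1,"ty":0,"tz":-1,"wx":0,"wy":0,"wz":0,"claw":-1},{"tx":-1,"ty":0,"tz":-1,"wx":0,"wy":0,"wz":0,"claw":-1}]' 25
```

```text
time_s: 33.03
position: [570.7, -120.1, 36.9]
ee_rot: [[-0.99, -0.14, 0.003], [-0.14, 0.99, -0.001], [-0.002, -0.001, -1.0]]
ft_force: [0.9, -0.1, 0.7]
finger_gap: 0.401
time_s: 33.62
position: [568.4, -120.4, 34.0]
ee_rot: [[-0.99, -0.139, 0.0], [-0.139, 0.99, -0.0], [-0.0, -0.0, -1.0]]
ft_force: [-1.9, 0.5, 4.7]
finger_gap: 0.134
```

```bash
python3 -m handwheel '[{"tx":0,"ty":0,"tz":1.5,"wx":0,"wy":0,"wz":0,"claw":-1},{"tx":-10,"ty":-1.4,"tz":1.5,"wx":0,"wy":0,"wz":0,"claw":-1},{"tx":-25,"ty":-3.4,"tz":1.5,"wx":0,"wy":0,"wz":0,"claw":-1},{"tx":-40,"ty":-5.5,"tz":1.5,"wx":0,"wy":0,"wz":0,"claw":-1},{"tx":-55,"ty":-7.5,"tz":1.5,"wx":0,"wy":0,"wz":0,"claw":-1},{"tx":-70,"ty":-9.6,"tz":1.5,"wx":0,"wy":0,"wz":0,"claw":-1},{"tx":-84,"ty":-11.5,"tz":10,"wx":0,"wy":0,"wz":0,"claw":-1},{"tx":-84,"ty":-20,"tz":25,"wx":0,"wy":0,"wz":-0.02,"claw":-1},{"tx":-84,"ty":-45,"tz":25,"wx":0,"wy":0,"wz":-0.05,"claw":-1},{"tx":-83,"ty":-80,"tz":25,"wx":0,"wy":0,"wz":-0.08,"claw":-1},{"tx":-82,"ty":-115,"tz":25,"wx":0,"wy":0,"wz":-0.082,"claw":-1},{"tx":-81,"ty":-150,"tz":25,"wx":0,"wy":0,"wz":-0.082,"claw":-1},{"tx":-80,"ty":-185,"tz":25,"wx":0,"wy":0,"wz":-0.082,"claw":-1},{"tx":-80,"ty":-220,"tz":25,"wx":0,"wy":0,"wz":-0.082,"claw":-1},{"tx":-80,"ty":-250,"tz":25,"wx":0,"wy":0,"wz":-0.082,"claw":-1},{"tx":-80,"ty":-265,"tz":25,"wx":0,"wy":0,"wz":-0.082,"claw":-1},{"tx":-80,"ty":-265,"tz":25,"wx":0,"wy":0,"wz":-0.082,"claw":-1},{"tx":-80,"ty":-265,"tz":25,"wx":0,"wy":0,"wz":-0.082,"claw":-1},{"tx":-80,"ty":-265,"tz":25,"wx":0,"wy":0,"wz":-0.082,"claw":-1}]'
python3 -c "
from h import *
s=robot.read_state();print(s['position'],s['finger_gap'])
shot('wrist','pics/w23.png');shot('scene','pics/s23.png')"
```

```text
time_s: 35.2
position: [487.9, -384.0, 58.0]
ee_rot: [[-0.998, -0.057, -0.001], [-0.057, 0.998, 0.002], [0.001, 0.002, -1.0]]
ft_force: [-0.1, 0.1, -0.7]
finger_gap: 0.135
[ 487.90176905 -384.04794193   58.03482939] 0.13451246593020644
```

View pics/w23.png

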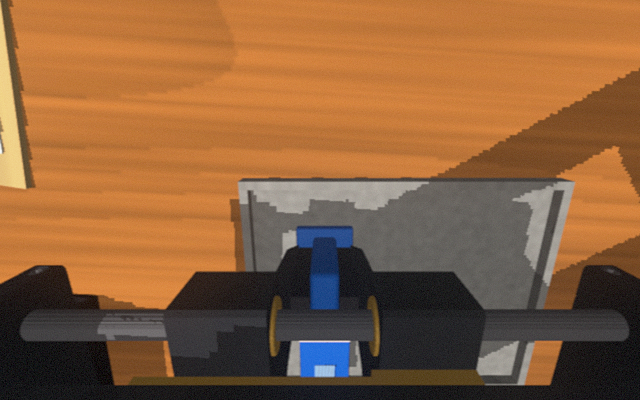

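View pics/s23.png

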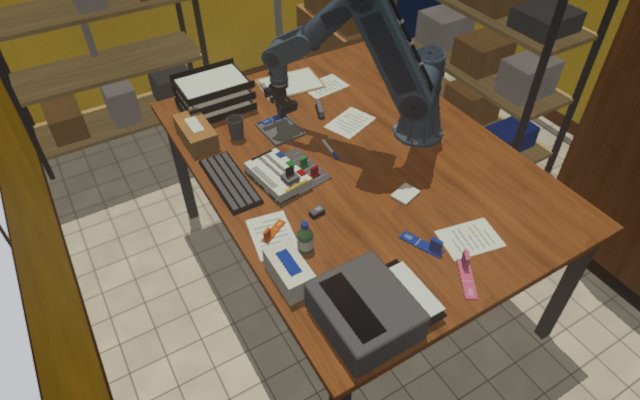

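```bash
python3 - <<'E'
from h import *
p,im=load("pics/w23.png")
for u,v,z in [(240,180,11),(574,180,11),(325,226,35)]: print(px2w(p,u,v,z))
E
python3 -m handwheel '[{"tx":0,"ty":-1,"tz":-12,"wx":0,"wy":0,"wz":0,"claw":-1},{"tx":0,"ty":-1,"tz":-25,"wx":0,"wy":0,"wz":0,"claw":-1},{"tx":0,"ty":-1,"tz":-25,"wx":0,"wy":0,"wz":0,"claw":-1},{"tx":0,"ty":-1,"tz":-26,"wx":0,"wy":0,"wz":0,"claw":-1},{"tx":0,"ty":-1,"tz":-26,"wx":0,"wy":0,"wz":0,"claw":-1},{"tx":0,"ty":-1,"tz":-26,"wx":0,"wy":0,"wz":0,"claw":-1}]'
```

```text
[ 452.6539156  -434.91840085   11.        ]
[ 441.87829129 -242.90767822   11.        ]
[ 468.98715188 -385.15010084   35.        ]
time_s: 35.8
position: [488.1, -385.9, 32.2]
ee_rot: [[-0.998, -0.057, -0.001], [-0.057, 0.998, 0.001], [0.001, 0.001, -1.0]]
ft_force: [0.4, 0.4, -0.9]
finger_gap: 0.132
```

```bash
python3 -m handwheel '[{"tx":0,"ty":0,"tz":-0.7,"wx":0,"wy":0,"wz":0,"claw":-1},{"tx":0,"ty":0,"tz":-0.7,"wx":0,"wy":0,"wz":0,"claw":-0.3},{"tx":0,"ty":0,"tz":-0.7,"wx":0,"wy":0,"wz":0,"claw":-0.3},{"tx":0,"ty":0,"tz":-0.7,"wx":0,"wy":0,"wz":0,"claw":-0.3},{"tx":0,"ty":0,"tz":-0.7,"wx":0,"wy":0,"wz":0,"claw":-0.3},{"tx":0,"ty":0,"tz":25,"wx":0,"wy":0,"wz":0,"claw":-0.3},{"tx":0,"ty":0,"tz":60,"wx":0,"wy":0,"wz":0,"claw":-0.3},{"tx":0,"ty":0,"tz":100,"wx":0,"wy":0,"wz":0,"claw":-0.3},{"tx":0,"ty":0,"tz":135,"wx":0,"wy":0,"wz":0,"claw":-0.3},{"tx":0,"ty":0,"tz":135,"wx":0,"wy":0,"wz":0,"claw":-0.3},{"tx":0,"ty":0,"tz":135,"wx":0,"wy":0,"wz":0,"claw":-0.3}]'
python3 -c "
from h import *
s=robot.read_state();print(s['position'],s['finger_gap'])
shot('wrist','pics/w24.png')"
```

```text
time_s: 36.72
position: [489.6, -387.8, 171.1]
ee_rot: [[-0.998, -0.057, 0.004], [-0.057, 0.998, -0.005], [-0.004, -0.005, -1.0]]
ft_force: [-0.1, 0.9, 0.1]
finger_gap: 0.344
[ 489.56405056 -387.77697126  171.07158812] 0.34409071921850876
```

View pics/w24.png

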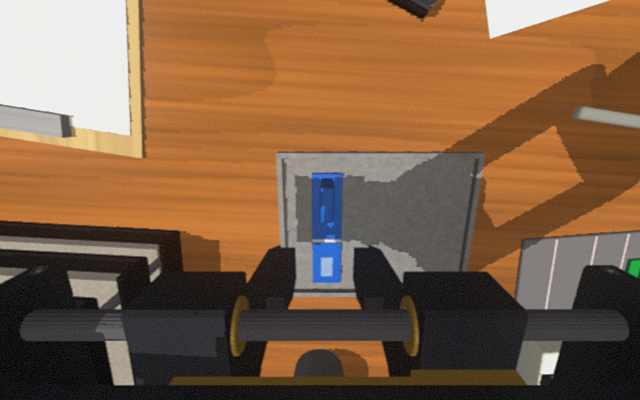

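```bash
python3 -m handwheel '[{"tx":70,"ty":339,"tz":-10,"wx":0,"wy":0,"wz":0.082,"claw":-0.2},{"tx":70,"ty":339,"tz":-10,"wx":0,"wy":0,"wz":0.082,"claw":-0.2},{"tx":70,"ty":339,"tz":-10,"wx":0,"wy":0,"wz":0.082,"claw":-0.2},{"tx":70,"ty":339,"tz":-10,"wx":0,"wy":0,"wz":0.082,"claw":-0.2},{"tx":70,"ty":339,"tz":-10,"wx":0,"wy":0,"wz":0.082,"claw":-0.2},{"tx":70,"ty":339,"tz":-10,"wx":0,"wy":0,"wz":0.082,"claw":-0.2},{"tx":70,"ty":339,"tz":-10,"wx":0,"wy":0,"wz":0.082,"claw":-0.2},{"tx":70,"ty":339,"tz":-10,"wx":0,"wy":0,"wz":0.082,"claw":-0.2},{"tx":70,"ty":339,"tz":-10,"wx":0,"wy":0,"wz":0.082,"claw":-0.2},{"tx":70,"ty":339,"tz":-10,"wx":0,"wy":0,"wz":0.082,"claw":-0.2},{"tx":70,"ty":339,"tz":-10,"wx":0,"wy":0,"wz":0.082,"claw":-0.2},{"tx":70,"ty":339,"tz":-10,"wx":0,"wy":0,"wz":0.082,"claw":-0.2},{"tx":70,"ty":339,"tz":-10,"wx":0,"wy":0,"wz":0.082,"claw":-0.2}]'
python3 -c "
from h import *
s=robot.read_state();print(s['position'],s['finger_gap'])
shot('wrist','pics/w25.png')"
```

```text
time_s: 37.85
position: [557.9, -48.9, 157.2]
ee_rot: [[-0.991, -0.137, -0.001], [-0.137, 0.991, -0.0], [0.001, 0.0, -1.0]]
ft_force: [0.2, -0.2, 0.0]
finger_gap: 0.4
[557.93639998 -48.93351433 157.18006225] 0.40037878595719534
```

View pics/w25.png

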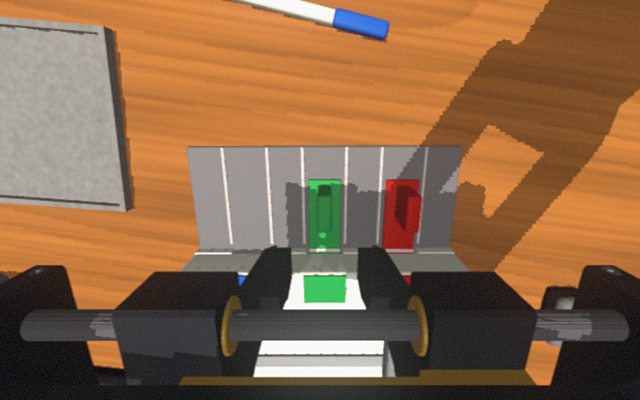

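```bash
python3 -m handwheel '[{"tx":0,"ty":0,"tz":-40,"wx":0,"wy":0,"wz":0,"claw":-0.2},{"tx":0,"ty":0,"tz":-80,"wx":0,"wy":0,"wz":0,"claw":-0.2},{"tx":0,"ty":0,"tz":-115,"wx":0,"wy":0,"wz":0,"claw":-0.2},{"tx":0,"ty":0,"tz":-123,"wx":0,"wy":0,"wz":0,"claw":-0.2},{"tx":0,"ty":0,"tz":-123,"wx":0,"wy":0,"wz":0,"claw":-0.2},{"tx":0,"ty":0,"tz":-123,"wx":0,"wy":0,"wz":0,"claw":-0.2},{"tx":0,"ty":0,"tz":-123,"wx":0,"wy":0,"wz":0,"claw":-0.2},{"tx":0,"ty":0,"tz":-123,"wx":0,"wy":0,"wz":0,"claw":-0.2}]' 25
python3 -m handwheel '[{"tx":-0.5,"ty":0,"tz":-1,"wx":0,"wy":0,"wz":0,"claw":-0.2},{"tx":-0.5,"ty":0,"tz":-1,"wx":0,"wy":0,"wz":0,"claw":-1},{"tx":-0.5,"ty":0,"tz":-1,"wx":0,"wy":0,"wz":0,"claw":-1},{"tx":-0.5,"ty":0,"tz":-1,"wx":0,"wy":0,"wz":0,"claw":-1},{"tx":-0.5,"ty":0,"tz":-1,"wx":0,"wy":0,"wz":0,"claw":-1},{"tx":-0.5,"ty":0,"tz":-1,"wx":0,"wy":0,"wz":0,"claw":-1},{"tx":-0.5,"ty":0,"tz":-1,"wx":0,"wy":0,"wz":0,"claw":-1}]' 25
```

```text
time_s: 38.57
position: [560.3, -48.1, 37.3]
ee_rot: [[-0.99, -0.138, 0.004], [-0.139, 0.99, -0.001], [-0.004, -0.002, -1.0]]
ft_force: [-0.3, 0.2, 0.0]
finger_gap: 0.399
time_s: 39.15
position: [557.9, -47.4, 34.0]
ee_rot: [[-0.99, -0.139, 0.0], [-0.139, 0.99, -0.0], [-0.0, -0.0, -1.0]]
ft_force: [0.0, 0.5, 4.3]
finger_gap: 0.133
```

```bash
python3 -m handwheel '[{"tx":0,"ty":0,"tz":1.5,"wx":0,"wy":0,"wz":0,"claw":-1},{"tx":-10,"ty":-1.4,"tz":1.5,"wx":0,"wy":0,"wz":0,"claw":-1},{"tx":-25,"ty":-3.4,"tz":1.5,"wx":0,"wy":0,"wz":0,"claw":-1},{"tx":-40,"ty":-5.5,"tz":1.5,"wx":0,"wy":0,"wz":0,"claw":-1},{"tx":-55,"ty":-7.5,"tz":1.5,"wx":0,"wy":0,"wz":0,"claw":-1},{"tx":-70,"ty":-9.6,"tz":1.5,"wx":0,"wy":0,"wz":0,"claw":-1},{"tx":-84,"ty":-11.5,"tz":10,"wx":0,"wy":0,"wz":0,"claw":-1},{"tx":-84,"ty":-20,"tz":25,"wx":0,"wy":0,"wz":-0.02,"claw":-1},{"tx":-83,"ty":-45,"tz":25,"wx":0,"wy":0,"wz":-0.05,"claw":-1},{"tx":-82,"ty":-80,"tz":25,"wx":0,"wy":0,"wz":-0.08,"claw":-1},{"tx":-80,"ty":-115,"tz":25,"wx":0,"wy":0,"wz":-0.082,"claw":-1},{"tx":-78,"ty":-150,"tz":25,"wx":0,"wy":0,"wz":-0.082,"claw":-1},{"tx":-76,"ty":-185,"tz":25,"wx":0,"wy":0,"wz":-0.082,"claw":-1},{"tx":-74,"ty":-220,"tz":25,"wx":0,"wy":0,"wz":-0.082,"claw":-1},{"tx":-73,"ty":-250,"tz":25,"wx":0,"wy":0,"wz":-0.082,"claw":-1},{"tx":-73,"ty":-278,"tz":25,"wx":0,"wy":0,"wz":-0.082,"claw":-1},{"tx":-73,"ty":-288,"tz":25,"wx":0,"wy":0,"wz":-0.082,"claw":-1},{"tx":-73,"ty":-288,"tz":25,"wx":0,"wy":0,"wz":-0.082,"claw":-1},{"tx":-73,"ty":-288,"tz":25,"wx":0,"wy":0,"wz":-0.082,"claw":-1},{"tx":-73,"ty":-288,"tz":25,"wx":0,"wy":0,"wz":-0.082,"claw":-1}]'
python3 -c "
from h import *
s=robot.read_state();print(s['position'],s['finger_gap'])
shot('wrist','pics/w26.png')"
```

```text
time_s: 40.82
position: [484.4, -333.4, 58.1]
ee_rot: [[-0.998, -0.058, -0.001], [-0.058, 0.998, 0.002], [0.001, 0.002, -1.0]]
ft_force: [-0.8, 0.7, -1.2]
finger_gap: 0.134
[ 484.4378538  -333.39045299   58.10628452] 0.13386091695130684
```

View pics/w26.png

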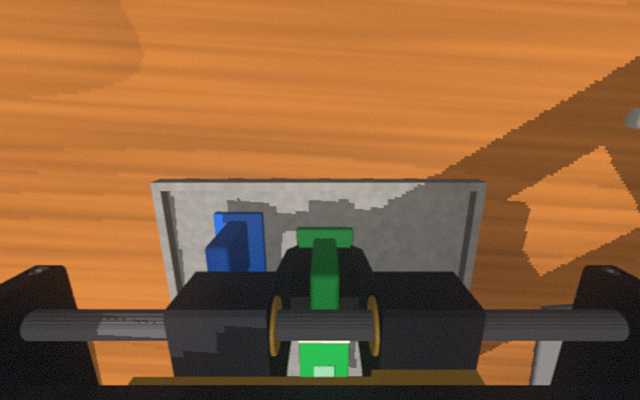

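```bash
python3 -m handwheel '[{"tx":0,"ty":0,"tz":-12,"wx":0,"wy":0,"wz":0,"claw":-1},{"tx":0,"ty":0,"tz":-25,"wx":0,"wy":0,"wz":0,"claw":-1},{"tx":0,"ty":0,"tz":-26,"wx":0,"wy":0,"wz":0,"claw":-1},{"tx":0,"ty":0,"tz":-26.5,"wx":0,"wy":0,"wz":0,"claw":-1},{"tx":0,"ty":0,"tz":-26.5,"wx":0,"wy":0,"wz":0,"claw":-1},{"tx":0,"ty":0,"tz":-26.5,"wx":0,"wy":0,"wz":0,"claw":-1}]'
python3 -m handwheel '[{"tx":0,"ty":0,"tz":-0.5,"wx":0,"wy":0,"wz":0,"claw":-1},{"tx":0,"ty":0,"tz":-0.5,"wx":0,"wy":0,"wz":0,"claw":-0.3},{"tx":0,"ty":0,"tz":-0.5,"wx":0,"wy":0,"wz":0,"claw":-0.3},{"tx":0,"ty":0,"tz":-0.5,"wx":0,"wy":0,"wz":0,"claw":-0.3},{"tx":0,"ty":0,"tz":-0.5,"wx":0,"wy":0,"wz":0,"claw":-0.3},{"tx":0,"ty":0,"tz":25,"wx":0,"wy":0,"wz":0,"claw":-0.3},{"tx":0,"ty":0,"tz":60,"wx":0,"wy":0,"wz":0,"claw":-0.3},{"tx":0,"ty":0,"tz":100,"wx":0,"wy":0,"wz":0,"claw":-0.3},{"tx":0,"ty":0,"tz":130,"wx":0,"wy":0,"wz":0,"claw":-0.3},{"tx":0,"ty":0,"tz":130,"wx":0,"wy":0,"wz":0,"claw":-0.3},{"tx":0,"ty":0,"tz":130,"wx":0,"wy":0,"wz":0,"claw":-0.3}]'
python3 -c "
from h import *
s=robot.read_state();print(s['position'],s['finger_gap'])
shot('wrist','pics/w27.png')"
```

```text
time_s: 41.37
position: [484.4, -334.7, 31.5]
ee_rot: [[-0.998, -0.058, -0.001], [-0.058, 0.998, 0.001], [0.001, 0.001, -1.0]]
ft_force: [-1.0, 0.2, 0.1]
finger_gap: 0.133
time_s: 42.28
position: [485.9, -336.5, 164.9]
ee_rot: [[-0.998, -0.057, 0.004], [-0.057, 0.998, -0.004], [-0.003, -0.004, -1.0]]
ft_force: [1.2, 0.1, -0.6]
finger_gap: 0.35
[ 485.91782889 -336.48306449  164.87829169] 0.3500052018825053
```

View pics/w27.png

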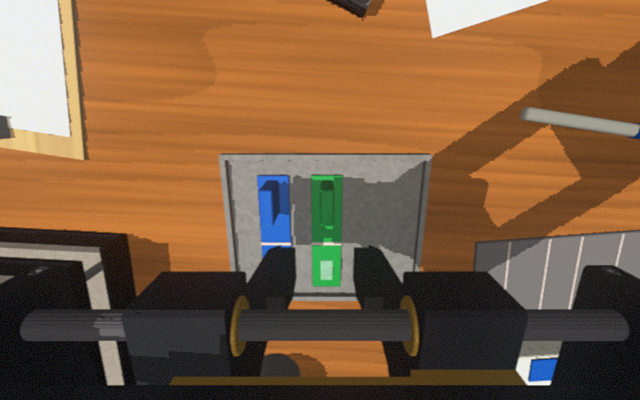

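```bash
python3 -m handwheel '[{"tx":65,"ty":359,"tz":-8,"wx":0,"wy":0,"wz":0.082,"claw":-0.2},{"tx":65,"ty":359,"tz":-8,"wx":0,"wy":0,"wz":0.082,"claw":-0.2},{"tx":65,"ty":359,"tz":-8,"wx":0,"wy":0,"wz":0.082,"claw":-0.2},{"tx":65,"ty":359,"tz":-8,"wx":0,"wy":0,"wz":0.082,"claw":-0.2},{"tx":65,"ty":359,"tz":-8,"wx":0,"wy":0,"wz":0.082,"claw":-0.2},{"tx":65,"ty":359,"tz":-8,"wx":0,"wy":0,"wz":0.082,"claw":-0.2},{"tx":65,"ty":359,"tz":-8,"wx":0,"wy":0,"wz":0.082,"claw":-0.2},{"tx":65,"ty":359,"tz":-8,"wx":0,"wy":0,"wz":0.082,"claw":-0.2},{"tx":65,"ty":359,"tz":-8,"wx":0,"wy":0,"wz":0.082,"claw":-0.2},{"tx":65,"ty":359,"tz":-8,"wx":0,"wy":0,"wz":0.082,"claw":-0.2},{"tx":65,"ty":359,"tz":-8,"wx":0,"wy":0,"wz":0.082,"claw":-0.2},{"tx":65,"ty":359,"tz":-8,"wx":0,"wy":0,"wz":0.082,"claw":-0.2},{"tx":65,"ty":359,"tz":-8,"wx":0,"wy":0,"wz":0.082,"claw":-0.2},{"tx":65,"ty":359,"tz":-8,"wx":0,"wy":0,"wz":0.082,"claw":-0.2}]'
python3 -c "
from h import *
s=robot.read_state();print(s['position'],s['finger_gap'])
shot('wrist','pics/w28.png')"
```

```text
time_s: 43.5
position: [549.5, 22.3, 153.7]
ee_rot: [[-0.991, -0.137, -0.001], [-0.137, 0.991, -0.0], [0.001, 0.0, -1.0]]
ft_force: [0.1, 0.6, -0.5]
finger_gap: 0.4
[549.48307872  22.29845213 153.70852848] 0.4002352975901244
```

View pics/w28.png

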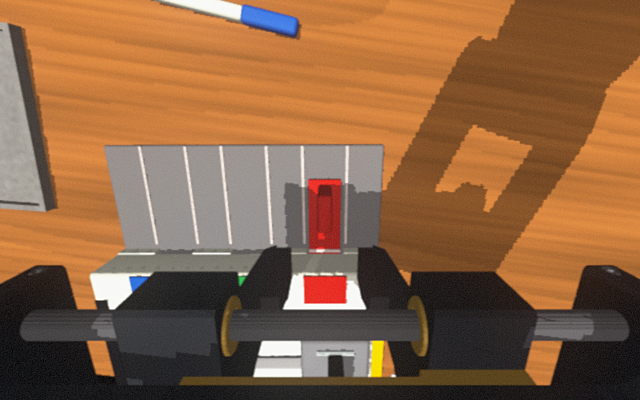

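```bash
python3 -m handwheel '[{"tx":0,"ty":0,"tz":-40,"wx":0,"wy":0,"wz":0,"claw":-0.2},{"tx":0,"ty":0,"tz":-80,"wx":0,"wy":0,"wz":0,"claw":-0.2},{"tx":0,"ty":0,"tz":-110,"wx":0,"wy":0,"wz":0,"claw":-0.2},{"tx":0,"ty":0,"tz":-119,"wx":0,"wy":0,"wz":0,"claw":-0.2},{"tx":0,"ty":0,"tz":-119,"wx":0,"wy":0,"wz":0,"claw":-0.2},{"tx":0,"ty":0,"tz":-119,"wx":0,"wy":0,"wz":0,"claw":-0.2},{"tx":0,"ty":0,"tz":-119,"wx":0,"wy":0,"wz":0,"claw":-0.2},{"tx":0,"ty":0,"tz":-119,"wx":0,"wy":0,"wz":0,"claw":-0.2}]' 25
python3 -m handwheel '[{"tx":-0.5,"ty":0,"tz":-1,"wx":0,"wy":0,"wz":0,"claw":-0.2},{"tx":-0.5,"ty":0,"tz":-1,"wx":0,"wy":0,"wz":0,"claw":-1},{"tx":-0.5,"ty":0,"tz":-1,"wx":0,"wy":0,"wz":0,"claw":-1},{"tx":-0.5,"ty":0,"tz":-1,"wx":0,"wy":0,"wz":0,"claw":-1},{"tx":-0.5,"ty":0,"tz":-1,"wx":0,"wy":0,"wz":0,"claw":-1},{"tx":-0.5,"ty":0,"tz":-1,"wx":0,"wy":0,"wz":0,"claw":-1},{"tx":-0.5,"ty":0,"tz":-1,"wx":0,"wy":0,"wz":0,"claw":-1}]' 25
```

```text
time_s: 44.22
position: [551.7, 23.2, 37.5]
ee_rot: [[-0.99, -0.139, 0.004], [-0.139, 0.99, -0.001], [-0.004, -0.001, -1.0]]
ft_force: [-0.5, 0.0, -0.6]
finger_gap: 0.398
time_s: 44.8
position: [549.4, 23.6, 34.4]
ee_rot: [[-0.99, -0.139, 0.0], [-0.139, 0.99, -0.0], [-0.0, -0.0, -1.0]]
ft_force: [-1.0, 0.2, 3.5]
finger_gap: 0.136
```

```bash
python3 -m handwheel '[{"tx":0,"ty":0,"tz":1.5,"wx":0,"wy":0,"wz":0,"claw":-1},{"tx":-10,"ty":-1.4,"tz":1.5,"wx":0,"wy":0,"wz":0,"claw":-1},{"tx":-25,"ty":-3.4,"tz":1.5,"wx":0,"wy":0,"wz":0,"claw":-1},{"tx":-40,"ty":-5.5,"tz":1.5,"wx":0,"wy":0,"wz":0,"claw":-1},{"tx":-55,"ty":-7.5,"tz":1.5,"wx":0,"wy":0,"wz":0,"claw":-1},{"tx":-70,"ty":-9.6,"tz":1.5,"wx":0,"wy":0,"wz":0,"claw":-1},{"tx":-84,"ty":-11.5,"tz":10,"wx":0,"wy":0,"wz":0,"claw":-1},{"tx":-84,"ty":-20,"tz":25,"wx":0,"wy":0,"wz":-0.02,"claw":-1},{"tx":-83,"ty":-50,"tz":25,"wx":0,"wy":0,"wz":-0.05,"claw":-1},{"tx":-81,"ty":-88,"tz":25,"wx":0,"wy":0,"wz":-0.08,"claw":-1},{"tx":-78,"ty":-126,"tz":25,"wx":0,"wy":0,"wz":-0.082,"claw":-1},{"tx":-76,"ty":-164,"tz":25,"wx":0,"wy":0,"wz":-0.082,"claw":-1},{"tx":-73,"ty":-202,"tz":25,"wx":0,"wy":0,"wz":-0.082,"claw":-1},{"tx":-70,"ty":-240,"tz":25,"wx":0,"wy":0,"wz":-0.082,"claw":-1},{"tx":-68,"ty":-275,"tz":25,"wx":0,"wy":0,"wz":-0.082,"claw":-1},{"tx":-67,"ty":-300,"tz":25,"wx":0,"wy":0,"wz":-0.082,"claw":-1},{"tx":-67,"ty":-309,"tz":25,"wx":0,"wy":0,"wz":-0.082,"claw":-1},{"tx":-67,"ty":-309,"tz":25,"wx":0,"wy":0,"wz":-0.082,"claw":-1},{"tx":-67,"ty":-309,"tz":25,"wx":0,"wy":0,"wz":-0.082,"claw":-1},{"tx":-67,"ty":-309,"tz":25,"wx":0,"wy":0,"wz":-0.082,"claw":-1}]'
python3 -c "
from h import *
s=robot.read_state();print(s['position'],s['finger_gap'])
shot('wrist','pics/w29.png')"
```

```text
time_s: 46.47
position: [481.8, -283.4, 58.7]
ee_rot: [[-0.998, -0.058, -0.001], [-0.058, 0.998, 0.002], [0.001, 0.002, -1.0]]
ft_force: [0.3, 0.1, -0.5]
finger_gap: 0.134
[ 481.84575917 -283.42769093   58.66081406] 0.13354316082061862
```

View pics/w29.png

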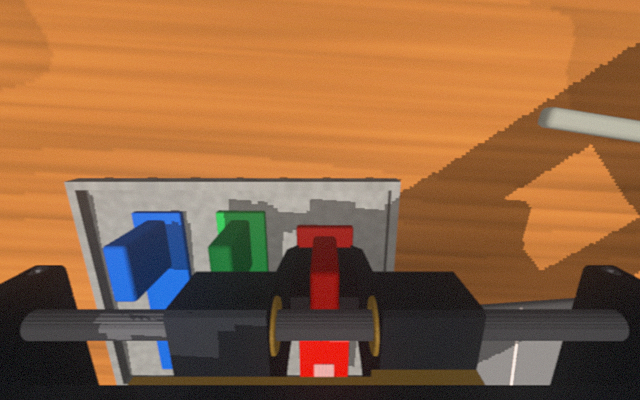

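```bash
python3 -m handwheel '[{"tx":0,"ty":0,"tz":-12,"wx":0,"wy":0,"wz":0,"claw":-1},{"tx":0,"ty":0,"tz":-25,"wx":0,"wy":0,"wz":0,"claw":-1},{"tx":0,"ty":0,"tz":-26,"wx":0,"wy":0,"wz":0,"claw":-1},{"tx":0,"ty":0,"tz":-26.5,"wx":0,"wy":0,"wz":0,"claw":-1},{"tx":0,"ty":0,"tz":-26.5,"wx":0,"wy":0,"wz":0,"claw":-1},{"tx":0,"ty":0,"tz":-26.5,"wx":0,"wy":0,"wz":0,"claw":-1}]'
python3 -m handwheel '[{"tx":0,"ty":0,"tz":-0.7,"wx":0,"wy":0,"wz":0,"claw":-1},{"tx":0,"ty":0,"tz":-0.7,"wx":0,"wy":0,"wz":0,"claw":-0.3},{"tx":0,"ty":0,"tz":-0.7,"wx":0,"wy":0,"wz":0,"claw":-0.3},{"tx":0,"ty":0,"tz":-0.7,"wx":0,"wy":0,"wz":0,"claw":-0.3},{"tx":0,"ty":0,"tz":-0.7,"wx":0,"wy":0,"wz":0,"claw":-0.3},{"tx":0,"ty":0,"tz":25,"wx":0,"wy":0,"wz":0,"claw":-0.3},{"tx":0,"ty":0,"tz":60,"wx":0,"wy":0,"wz":0,"claw":-0.3},{"tx":0,"ty":0,"tz":100,"wx":0,"wy":0,"wz":0,"claw":-0.3},{"tx":0,"ty":0,"tz":140,"wx":0,"wy":0,"wz":0,"claw":-0.3},{"tx":0,"ty":0,"tz":180,"wx":0,"wy":0,"wz":0,"claw":-0.3},{"tx":0,"ty":-45,"tz":220,"wx":0,"wy":0,"wz":0,"claw":-0.3},{"tx":0,"ty":-45,"tz":220,"wx":0,"wy":0,"wz":0,"claw":-0.3},{"tx":0,"ty":-45,"tz":220,"wx":0,"wy":0,"wz":0,"claw":-0.3},{"tx":0,"ty":-45,"tz":220,"wx":0,"wy":0,"wz":0,"claw":-0.3}]'
python3 -c "
from h import *
s=robot.read_state();print(s['position'],s['finger_gap'])
shot('wrist','pics/w30.png');shot('scene','pics/s30.png');crop('pics/s30.png',220,80,420,230,4,'pics/c30.png')"
```

```text
time_s: 47.02
position: [481.9, -284.8, 32.0]
ee_rot: [[-0.998, -0.058, -0.001], [-0.058, 0.998, 0.001], [0.001, 0.001, -1.0]]
ft_force: [-0.0, -0.0, -1.4]
finger_gap: 0.129
time_s: 48.18
position: [482.3, -330.9, 253.2]
ee_rot: [[-0.998, -0.056, 0.001], [-0.056, 0.998, -0.001], [-0.001, -0.001, -1.0]]
ft_force: [-0.7, 0.3, -1.0]
finger_gap: 0.354
[ 482.27715177 -330.87878051  253.19343268] 0.35437122102167656
```

View pics/w30.png

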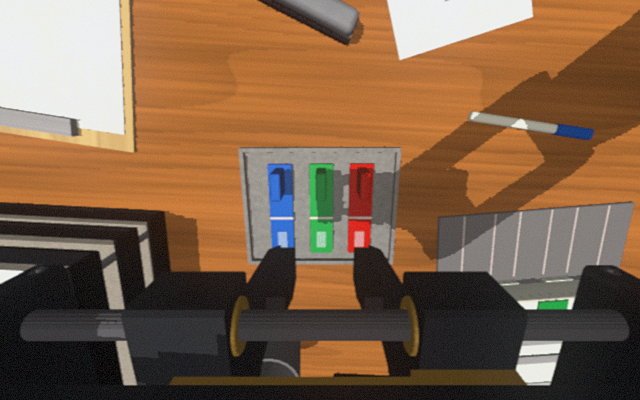

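View pics/c30.png

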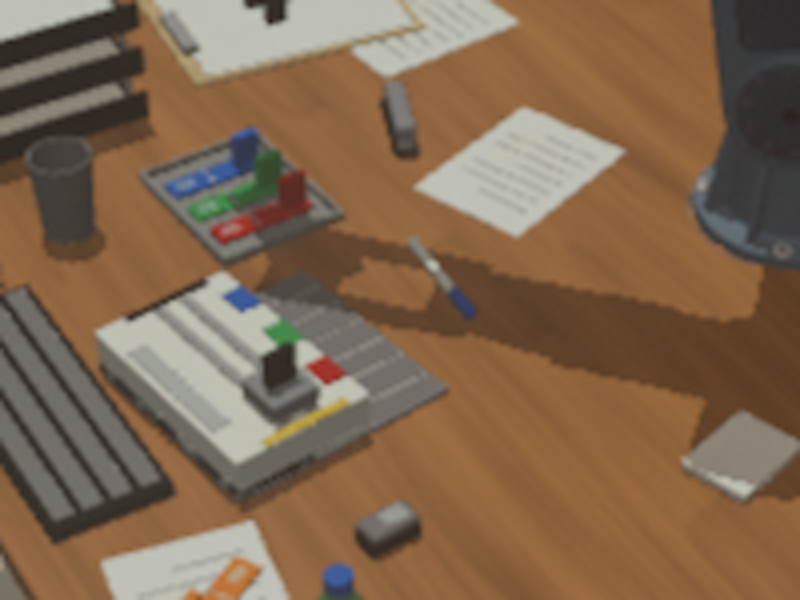

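```bash
python3 -c "
from bench import robot
print(robot.close_job())"
```

```text
the job is handed in; nothing more can be done
None
```

I finished the daily check and handed the job in at about 48 s of the 210 s allowed. `close_job` gives no verdict, so the results below come from my own checks.

- **Head home and blades in:** I parked the read head against its home stop and pushed the green, red and small blue blades into their own ports. The larger blue, orange and pink look-alikes were left alone. In the wrist view the green tail measured 29.2 mm from the apron edge (about 29.8 mm after scale correction, ideal 30 mm). The red and blue tails lined up with it to within about 1 mm.
- **Head travel:** I slid the head to the far stop, about 160 mm, until contact force showed it was there (7.5 N). I then slid it back to the home stop (7.6 N). The blades still looked to be at their lines at the far end and after the return.
- **Blades put away:** The last pictures show all three lying flat, ribs up, side by side inside the tray and released. The head is at the yellow band. By eye, the oximeter and pen are where they started, and the gripper is clear of everything.

**Disagreements between measurements:**
- **Camera offset:** The top and wrist cameras differed by about 4–5 mm in x. I used wrist measurements throughout so that the offset cancelled out.
- **Scale error:** The wrist view read the apron 1.8% too narrow, and I corrected for it.
- **Arm lag:** The arm settled 2–4 mm late after fast moves, so I corrected it before each grasp and insertion.

I saw no blade knocked aside, and no grip slip had any visible effect.

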